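Feed grinding balls into a milling jar past a held card

TASK

Take the long card from its rest, hold it slantwise across the front of the spring-hinged steel bowl so that it shuts off most of the open rim and leaves a narrow gap only on the side of the open milling jar, and press the bowl down with the card until it tips forward and all three balls have rolled through the gap into that jar. Then let the bowl come back up and stand the card in its rest again. Spill no ball, do not touch the balls or the bowl with the gripper, and leave the jars, the short card and the vial where they are.

Things in the scene. Friction and masses are not known exactly. Their poses are not given: they have to be found in the camera images.
- card_center (a point): The long card: stiff white plate 112 mm long (y), 4 mm thick (x), 100 mm tall (z), 80 g, standing in a slotted grey rest left or right of the bowl. Grey grip bar in the middle of its top, 14 mm thick (x), 44 mm long (y), 24 mm tall, flush with the top: bar centre 38 mm above this point. Point: card's centre, half-way up. The like card on the other side, only 62 mm long, is the wrong one.
- rest_slot (a point): The long card's fixed grey rest, 64 (x) by 90 (y) by 46 mm high. A slot runs along its whole y length, ends open: a V 28 mm wide at the top, from 30 mm height down a 5.6 mm slot to a floor 10 mm above the table. Point: middle of the slot's floor. A card standing in it has its centre 50 mm above this point, its length along y (at the start up to 10 mm off along y).
- bowl (a joint): Tilt of the bowl about a level hinge at its back, rad. 0 = at rest, held by a light spring with the front edge 0.10 rad up, balls lying at the back; grows as the front is pressed down (0.10 level, stop at 0.42); at 0.32 to 0.38 the balls roll out. Pressing takes 1 to 5 N; it springs back. Hinge axis 120 mm above the table, level with the floor's top, 170 mm behind the front edge.
- bowl_lip (a point): Middle of the bowl's front edge, on the floor's top; moves with it. x: forward along the floor, y: along the edge, z: up. D-shaped steel dish, inside 160 mm wide, 170 mm long, flat floor, walls 30 mm high at sides and round back, none in front. A card on the floor slanted about 30 degrees, gap end further forward, leads balls to the gap; a gap of 42 to 60 mm suits, other end about 10 mm off its wall.
- jar_center (a point): The open metal milling jar, loose, 92 mm across, 45 mm high, walls 4 mm, floor 6 mm thick, 0.6 kg, on the table below the front edge, under its left or its right half. Point: on its axis, half-way up. Beside it, under the other half, stands the closed jar.
- closed_jar_center (a point): A like milling jar with its lid on (black knob on top), 92 mm across, 56 mm high with the knob, loose. Point: on its axis, 22.5 mm above the table. Leave it alone.
- short_card_center (a point): The short card, 62 mm long, otherwise like the long one, standing in its own rest. Point: its centre. Leave it alone.
- vial_center (a point): A small clear capped vial with a red cap, 32 mm across, 60 mm tall, loose, to the left of the jars. Point: its centre. Leave it alone.
- ball0_center (a point): White ceramic grinding ball 1 of 3, 26 mm diameter, 35 g, smooth and rolling freely, lying at the back of the bowl. Point: its centre.
- ball1_center (a point): White ceramic grinding ball 2 of 3, 26 mm diameter, 35 g, smooth and rolling freely, lying at the back of the bowl. Point: its centre.
- ball2_center (a point): White ceramic grinding ball 3 of 3, 26 mm diameter, 35 g, smooth and rolling freely, lying at the back of the bowl. Point: its centre.

How it is judged:
By the outcome, as a careful person would: the job done as asked, in the order asked, and still so for the second after the job is handed in, with the robot touching nothing.
It also fails if it takes over 58 s, if anything falls off the work surface, if the arm or the gripper's body presses on something with over 40 N, if the wrist force passes 120 N, or if a joint passes its speed limit or range.

ROBOT

A 7-joint arm with a two-finger parallel gripper is mounted at the origin on the work surface. World frame = base frame: x ahead of the robot, y to its left, z up, the work surface at z = 0. Lengths are in m, angles in rad, forces in N, time in s.
With the tool pointing down it reaches from about 0.35 to 0.9 m from the base axis. Payload 8.1 kg.
Tool frame: the origin (TCP) lies at the very end of the fingers, on their centre line; the grasp point (between the pads) lies 19 mm behind it (grip_point_offset is the distance from the TCP to the grasp point, in m); z points along the fingers, x is the direction in which the jaws open and shut, and the axes are right-handed (so a half turn about z gives the same grasp; the last joint's range is limited). The gripper opens to 92 mm and grips with 3 to 60 N. Pads are 19 mm wide; open, the fingers measure 130 mm over their backs; the gripper's body (75 mm by 190 mm) begins 47 mm behind the grasp point.
Start: joints at [1.036, 0.434, 0.025, 1.573, -0.012, 1.134, -0.075], TCP at [0.262, -0.568, 0.195] pointing down, gripper open.
Joint ranges: [-2.62, 2.62], [-0.44, 2.09], [-1.27, 1.32], [0.08, 2.57], [-1.32, 4.46], [0.12, 2], [-2.74, 2.74]. Speed limits (rad/s): [2.22, 2.22, 3.01, 3.01, 3.14, 3.14, 3.14].

INTERFACE

Orientations are given as a rotation vector (axis times angle).
In Python, from cell import observe, get_image, camera_model, sign_off, grip_point_offset gives the robot as it stands.
- The arm moves only by the tool play_rows, never from a script. Its argument "rows" is a list of rows, each a list of 7 numbers: the shift along the tool's x, y, z as a fraction of full scale, then the turn, a rotation vector about the tool's x, y, z as a fraction of full scale, then the closure, from -1 (fully open) to 1 (shut). A call has 1 to 5 rows; each row shifts and turns the pose as measured when the row begins, along the tool's axes as they then stand; what a row does not reach is not made up. Full scale, the value 1, is 0.15 m for a shift and 0.5 rad for a turn. A row lasts 1/10 s, in which the tool goes at most 50 mm and 8.59 degrees, less where a joint would pass 70% of its speed; a pose out of reach is approached as far as the arm can. A call with a number of a shift or a turn outside -1 to 1 is refused whole. A call with a gripper value outside its range is refused whole. The fingers move at their own pace and stop on an object; "force" is the grip in N (left out, the last holds). Time passes only in rows, so rows that do not move let the fingers close. It gives the time, the measured TCP pose, the force and the opening at its end, in the units of the state.
- observe(): the state, without advancing time (a new reading comes with each control period).
- get_image(name): name is "scene" or "top" or "wrist"; returns the picture (480x640x3 uint8, blue, green, red); there is no depth.
- camera_model(name): a dict with "K" (3x3 intrinsics, pixels), "dist" ([k1, k2, p1, p2, k3] as OpenCV has them; the pictures are not rectified), "R" (3x3) and "t" (3): a world point X has camera coordinates R X + t. Camera axes: x right, y down, z forward; pixel columns grow to the right and rows downward; lengths in m; the calibration is good to about 2 mm. A picture is of the moment at which its call begins: read the wrist's pose just before it. camera_model takes no time and is no camera call; for the wrist camera it gives the pose at the moment of the call.
- sign_off(): hands the job in, once; it reports no verdict.
The state is a dict: "clock": time; "joints": joint angles; "dq": joint speeds; "joint_efforts": joint torques, N m; "position": TCP position; "ee_rot": TCP orientation; "force": force on the tool from outside, world axes, zero at the start; "ft_torque": the same for the moment, N m; "width": opening from 0.0 (shut) to 1.0 (fully open).
Only numpy, scipy, OpenCV 4.12 (cv2) and the standard library are available. Lean on these libraries where they do the work, as an engineer would, in place of code of your own. Each camera call takes 0.05 s, during which the arm holds its last target.

## Working session

There is one attempt and no reset: what is moved stays moved. The work goes in short steps, Python scripts to look and compute and a tool call to move; the robot and the scene stay as the last step left them, time stands still between calls to the robot, and variables do not carry over. Pictures are saved under pics/ and viewed, and the job is handed in when it is done.

Besides the shell and the picture viewer there is one more tool, called after "Call:" in YAML: its name, and indented under it one key for each argument. play_rows: Moves the arm, as the interface text tells. Its arguments: {"type":"object","properties":{"rows":{"type":"array","items":{"type":"array","items":{"type":"number"}}},"force":{"type":"number"}},"required":["rows"]}

```bash
ls; mkdir -p pics
python3 - <<'E'
from cell import *
import cv2
print(observe(), grip_point_offset)
for n in ("scene","top","wrist"):
    cv2.imwrite(f"pics/{n}0.png",get_image(n)); m=camera_model(n); print(n,m)
E
```

```text
pics
{'clock': 0.0, 'joints': array([ 1.03637611,  0.43522339,  0.02496353,  1.57411953, -0.01160858,
        1.13399575, -0.07507287]), 'dq': array([ 8.40968013e-04, -4.33036106e-04,  1.74708378e-03,  2.75772957e-05,
        8.58306758e-04, -3.55934616e-04,  6.57043895e-04]), 'joint_efforts': array([-2.25000469e-03, -6.67863035e+01,  9.83824655e-01, -3.14453673e+01,
       -6.06317958e-02,  4.31804080e-02,  1.49003895e-04]), 'position': array([ 0.26128748, -0.56712822,  0.19403597]), 'ee_rot': array([-2.64511472e+00,  1.69359632e+00,  2.22296616e-03]), 'force': array([ 0.73634306, -0.12566872, -0.53553881]), 'ft_torque': array([-0.01242151,  0.04619344,  0.07502826]), 'width': 1.001581970464665} 0.0188
scene {'K': array([[541.62796311,   0.        , 314.30116642],
       [  0.        , 541.62796311, 243.27572623],
       [  0.        ,   0.        ,   1.        ]]), 'dist': array([0.03138866, 0.        , 0.        , 0.        , 0.        ]), 'R': array([[ 0.76398013,  0.64522132,  0.00488001],
       [ 0.55254416, -0.6503018 , -0.52134683],
       [-0.33321061,  0.40099504, -0.85333
[... 287 characters left out ...]
,  0.       ]), 'R': array([[ 0.00392789, -0.99980443, -0.01938254],
       [-0.99089991, -0.00128361, -0.13459465],
       [ 0.13454345,  0.01973483, -0.99071116]]), 't': array([0.02038546, 0.55074684, 0.95662711])}
wrist {'K': array([[420.03866101,   0.        , 318.08412478],
       [  0.        , 420.03866101, 233.68632021],
       [  0.        ,   0.        ,   1.        ]]), 'dist': array([0.00147612, 0.        , 0.        , 0.        , 0.        ]), 'R': array([[ 4.19311041e-01, -9.07842518e-01, -4.62130106e-04],
       [-8.68416646e-01, -4.01249441e-01,  2.91292662e-01],
       [-2.64633293e-01, -1.21740908e-01, -9.56633875e-01]]), 't': array([-0.62453316, -0.03770989,  0.3907588 ])}
```

View pics/scene0.png

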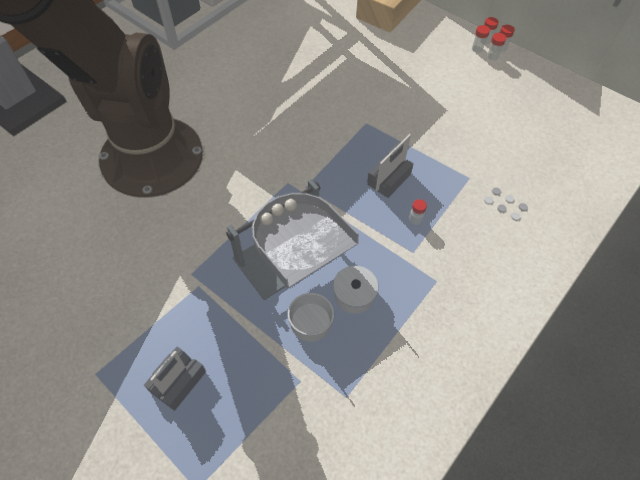

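View pics/top0.png

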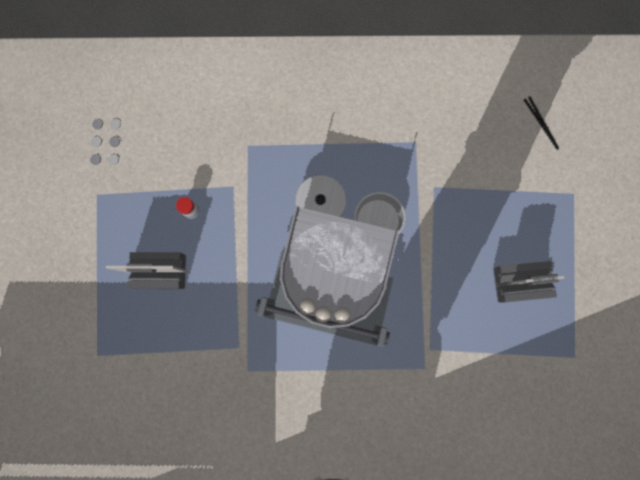

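View pics/wrist0.png

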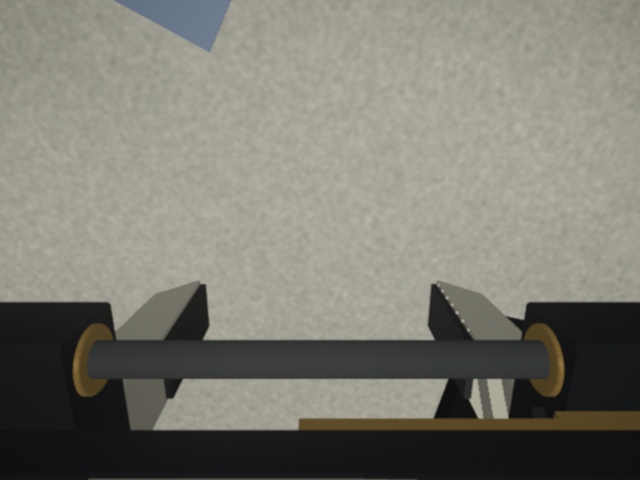

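Run:
```python
import cv2
t=cv2.imread("pics/top0.png"); s=cv2.imread("pics/scene0.png")
def c(im,x0,y0,w,h,f,n):
    cv2.imwrite(n,cv2.resize(im[y0:y0+h,x0:x0+w],None,fx=f,fy=f,interpolation=cv2.INTER_CUBIC))
c(t,90,180,150,110,5,"pics/ca.png"); c(t,480,240,110,80,7,"pics/cb.png"); c(t,245,160,180,200,3,"pics/cc.png")
a=s[330:430,130:230];b=s[120:220,340:440]
cv2.imwrite("pics/cd.png",cv2.resize(cv2.hconcat([a,b]),None,fx=4,fy=4,interpolation=cv2.INTER_CUBIC))
```

```text
(no output)
```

View pics/ca.png

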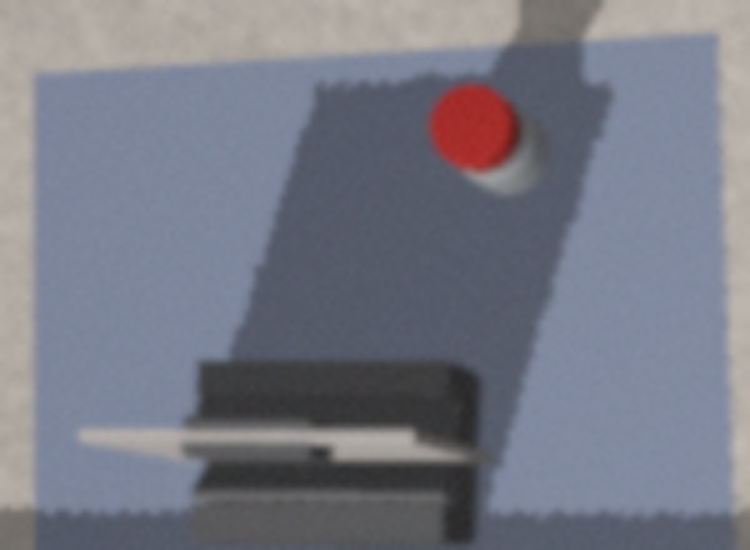

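View pics/cb.png

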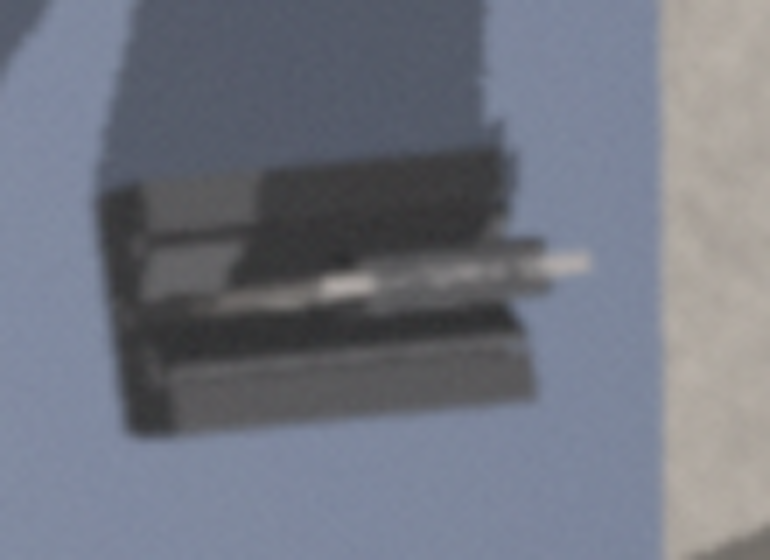

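View pics/cc.png

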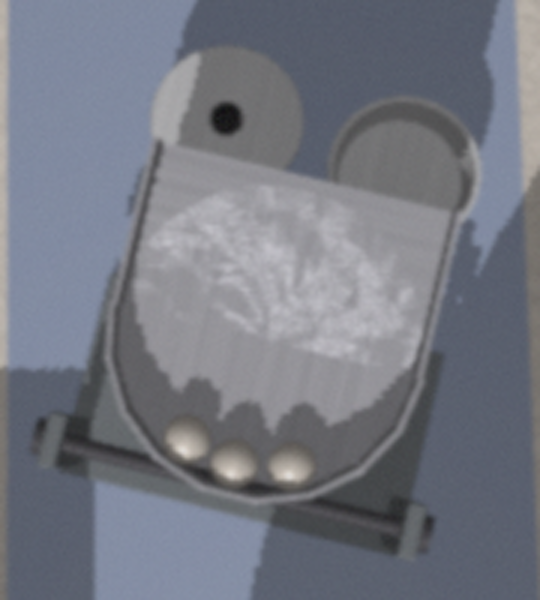

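View pics/cd.png

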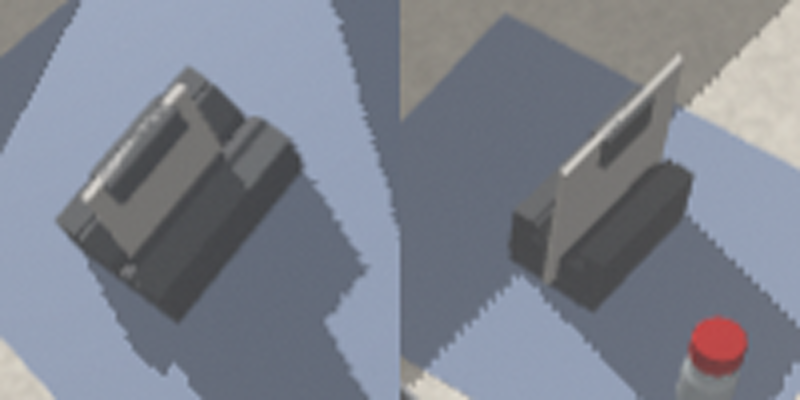

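Run:
```python
import cv2
t=cv2.imread("pics/top0.png"); s=cv2.imread("pics/scene0.png")
def c(im,x0,y0,w,h,f,n):
    cv2.imwrite(n,cv2.resize(im[y0:y0+h,x0:x0+w],None,fx=f,fy=f,interpolation=cv2.INTER_CUBIC))
c(t,290,165,125,90,6,"pics/da.png"); c(s,225,175,140,105,5,"pics/db.png"); c(s,280,250,110,90,6,"pics/dc.png");c(s,360,130,60,70,8,"pics/dd.png")
```

```text
(no output)
```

View pics/da.png

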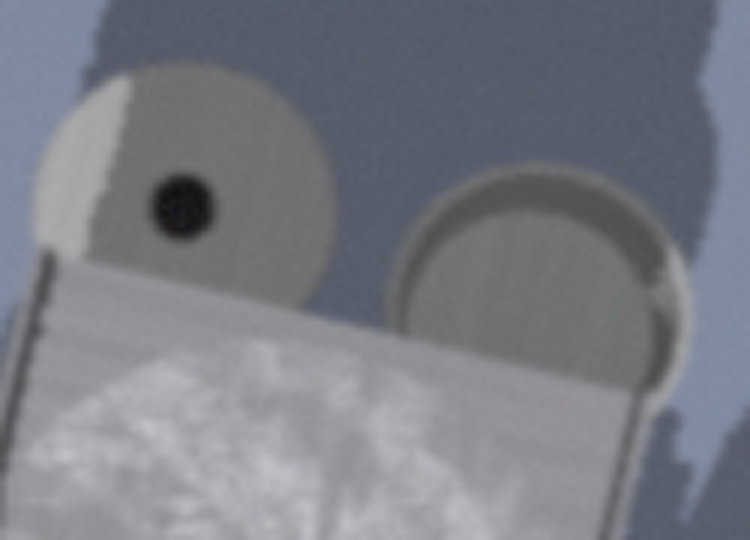

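View pics/db.png

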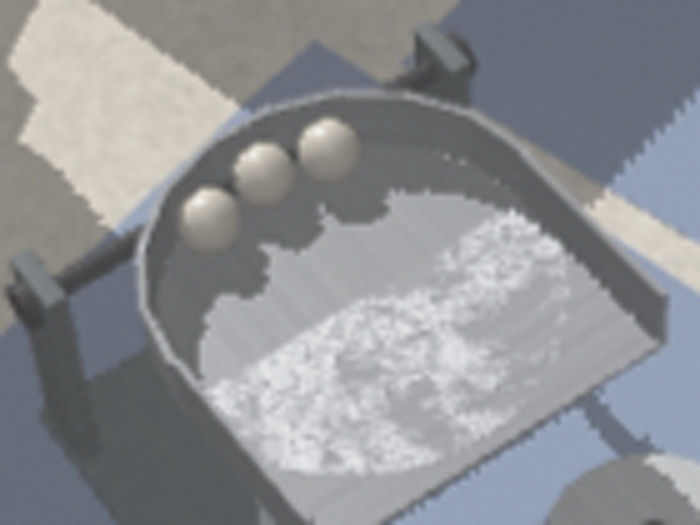

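View pics/dc.png

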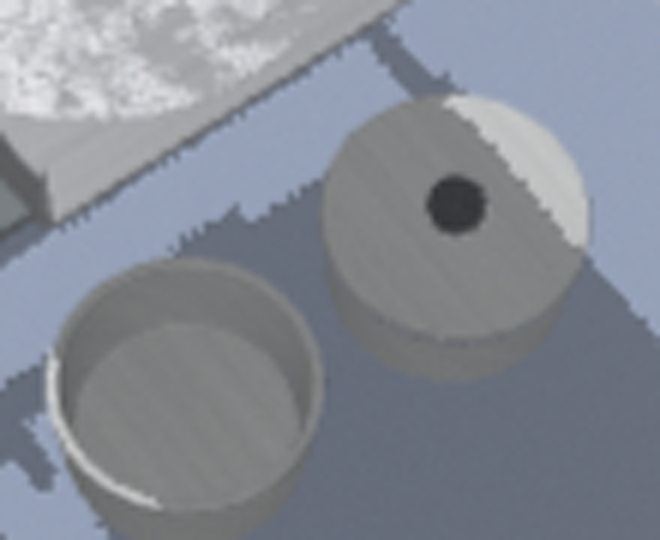

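View pics/dd.png

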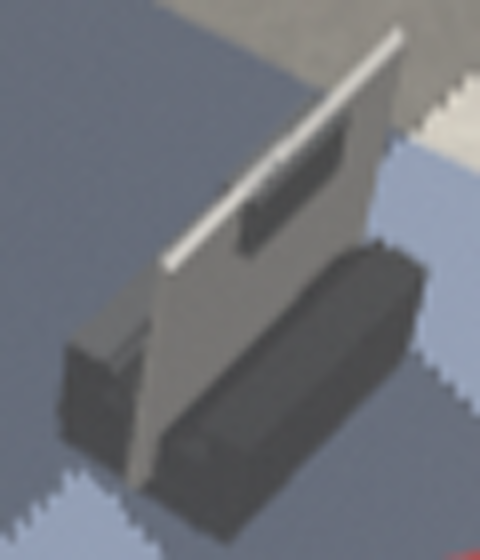

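```bash
cat > h.py <<'E'
import numpy as np, cv2
from scipy.spatial.transform import Rotation as R
from cell import *
def ray(cam,px):
    m=camera_model(cam); u=cv2.undistortPoints(np.array([[px]],float),m['K'],m['dist'])[0,0]
    d=m['R'].T@np.array([u[0],u[1],1]); return -m['R'].T@m['t'],d
def atz(cam,px,z):
    c,d=ray(cam,px); return c+d*(z-c[2])/d[2]
def tri(a,b):
    A=np.zeros((3,3));y=np.zeros(3);rs=[ray('top',a),ray('scene',b)]
    for c,d in rs:
        d=d/np.linalg.norm(d);P=np.eye(3)-np.outer(d,d);A+=P;y+=P@c
    X=np.linalg.solve(A,y); return X,[np.linalg.norm(np.cross(X-c,d))/np.linalg.norm(d) for c,d in rs]
def proj(cam,X):
    m=camera_model(cam); return cv2.projectPoints(np.array(X,float).reshape(-1,3),cv2.Rodrigues(m['R'])[0],m['t'],m['K'],m['dist'])[0].reshape(-1,2)
E
python3 - <<'E'
from h import *
np.set_printoptions(precision=4,suppress=True)
for n,a,b,z in [("lipL",(300,208.7),(357,244),.137),("lipR",(395.3,230.3),(288.3,287),.137),("jar",(379.8,217.3),(311.2,314),.045),("card+y",(106,267.2),(410,134.1),.11),("card-y",(173,266.4),(381,163.25),.11)]:
    print(n,tri(a,b),atz('top',a,z),atz('scene',b,z))
# rest corners in top (z=.046), crop a
for p in [(200,362),(470,365),(192,492),(447,492)]:
    print(atz('top',(90+p[0]/5,180+p[1]/5),.046))
for p in [(70,348),(425,275),(232,450),(345,250)]:
    print('s',atz('scene',(360+p[0]/8,130+p[1]/8),.046))
E
```

```text
lipL (array([0.5819, 0.0562, 0.1298]), [np.float64(0.0021351682101398263), np.float64(0.0021351682101397964)]) [0.5791 0.0542 0.137 ] [0.5855 0.0541 0.137 ]
lipR (array([ 0.5445, -0.0996,  0.133 ]), [np.float64(4.185060771999518e-05), np.float64(4.185060772008862e-05)]) [ 0.5439 -0.0992  0.137 ] [ 0.546 -0.101  0.137]
jar (array([ 0.583 , -0.0821,  0.0367]), [np.float64(0.0016850604739840234), np.float64(0.001685060473984078)]) [ 0.5805 -0.0826  0.045 ] [ 0.5865 -0.0836  0.045 ]
card+y (array([0.4866, 0.3799, 0.1049]), [np.float64(0.0011485913239506203), np.float64(0.0011485913239508128)]) [0.4855 0.3769 0.11  ] [0.4893 0.3767 0.11  ]
card-y (array([0.4881, 0.2668, 0.1072]), [np.float64(0.001171011386785788), np.float64(0.001171011386785791)]) [0.4871 0.2651 0.11  ] [0.4899 0.2658 0.11  ]
[0.5168 0.3615 0.046 ]
[0.5159 0.2649 0.046 ]
[0.4706 0.3621 0.046 ]
[0.4709 0.2713 0.046 ]
s [0.4601 0.2705 0.046 ]
s [0.5227 0.3591 0.046 ]
s [0.5175 0.2709 0.046 ]
s [0.4994 0.3517 0.046 ]
```

```bash
cat >> h.py <<'E'
def down(yaw,pitchM=None):
    # tool z down, tool x at world yaw
    c,s=np.cos(yaw),np.sin(yaw)
    return np.array([[c,s,0],[s,-c,0],[0,0,-1.]])
def plan(p1,M1,g,n=None,vmax=.048,wmax=.145,show=5):
    o=observe(); p=o['position']; M=R.from_rotvec(o['ee_rot']).as_matrix()
    rv=R.from_matrix(M.T@M1).as_rotvec(); d=p1-p
    k=max(1,int(np.ceil(max(np.linalg.norm(d)/vmax,np.linalg.norm(rv)/wmax)))) if n is None else n
    rows=[]
    for i in range(k):
        Mi=M@R.from_rotvec(rv*i/k).as_matrix()
        rows.append([round(float(v),3) for v in np.r_[(Mi.T@d)/k/.15, rv/k/.5, g]])
    print('t',round(o['clock'],2),'pos',p.round(4),'dist',np.linalg.norm(d).round(4),'ang',np.linalg.norm(rv).round(4),'F',o['force'].round(2),'w',round(o['width'],3),'rows',k)
    for i in range(0,min(k,show),5): print(rows[i:i+5])
E
python3 - <<'E'
from h import *
M=down(0)
plan(np.array([.26,-.50,.32]),down(-1.1),-1)
plan(np.array([.45,.30,.30]),M,-1,show=20)
E
```

```text
t 0.15 pos [ 0.2613 -0.5673  0.1942] dist 0.1426 ang 0.0391 F [-0.62  0.09 -0.11] w 1.001 rows 3
[[-0.137, -0.06, -0.279, 0.0, 0.001, -0.026, -1.0], [-0.136, -0.062, -0.279, 0.0, 0.001, -0.026, -1.0], [-0.136, -0.063, -0.279, 0.0, 0.001, -0.026, -1.0]]
t 0.15 pos [ 0.2613 -0.5673  0.1942] dist 0.8939 ang 1.1391 F [-0.62  0.09 -0.11] w 1.001 rows 19
[[-0.249, -0.187, -0.037, -0.0, 0.0, -0.12, -1.0], [-0.237, -0.202, -0.037, -0.0, 0.0, -0.12, -1.0], [-0.225, -0.216, -0.037, -0.0, 0.0, -0.12, -1.0], [-0.211, -0.229, -0.037, -0.0, 0.0, -0.12, -1.0], [-0.197, -0.241, -0.037, -0.0, 0.0, -0.12, -1.0]]
[[-0.182, -0.253, -0.037, -0.0, 0.0, -0.12, -1.0], [-0.167, -0.263, -0.037, -0.0, 0.0, -0.12, -1.0], [-0.151, -0.273, -0.037, -0.0, 0.0, -0.12, -1.0], [-0.134, -0.281, -0.037, -0.0, 0.0, -0.12, -1.0], [-0.117, -0.289, -0.037, -0.0, 0.0, -0.12, -1.0]]
[[-0.1, -0.295, -0.037, -0.0, 0.0, -0.12, -1.0], [-0.082, -0.301, -0.037, -0.0, 0.0, -0.12, -1.0], [-0.064, -0.305, -0.037, -0.0, 0.0, -0.12, -1.0], [-0.045, -0.308, -0.037, -0.0, 0.0, -0.12, -1.0], [-0.027, -0.31, -0.037, -0.0, 0.0, -0.12, -1.0]]
[[-0.008, -0.311, -0.037, -0.0, 0.0, -0.12, -1.0], [0.011, -0.311, -0.037, -0.0, 0.0, -0.12, -1.0], [0.029, -0.31, -0.037, -0.0, 0.0, -0.12, -1.0], [0.048, -0.308, -0.037, -0.0, 0.0, -0.12, -1.0]]
```

Call:
play_rows:
  rows:
    - [-0.14,-0.06,-0.28,0,0,-0.1,-1]
    - [-0.14,-0.07,-0.28,0,0,-0.1,-1]
    - [-0.13,-0.08,-0.25,0,0,-0.12,-1]
    - [-0.21,-0.23,0,0,0,-0.12,-1]
    - [-0.2,-0.24,0,0,0,-0.12,-1]

```text
clock: 0.65
position: [0.2791, -0.4065, 0.3169]
ee_rot: [-2.854, 1.307, 0.011]
force: [-0.1, 0.5, -0.3]
width: 0.999
```

Run:
```python
from h import *
plan(np.array([.47,.315,.28]),down(0),-1,show=20)
print(observe()['joints'])
```

```text
t 0.65 pos [ 0.2791 -0.4065  0.3169] dist 0.7472 ang 0.8586 F [-0.08  0.53 -0.26] w 0.999 rows 16
[[-0.175, -0.257, 0.016, -0.0, 0.001, -0.107, -1.0], [-0.161, -0.266, 0.016, -0.0, 0.001, -0.107, -1.0], [-0.147, -0.274, 0.016, -0.0, 0.001, -0.107, -1.0], [-0.132, -0.281, 0.016, -0.0, 0.001, -0.107, -1.0], [-0.117, -0.288, 0.016, -0.0, 0.001, -0.107, -1.0]]
[[-0.101, -0.294, 0.016, -0.0, 0.001, -0.107, -1.0], [-0.085, -0.299, 0.016, -0.0, 0.001, -0.107, -1.0], [-0.069, -0.303, 0.016, -0.0, 0.001, -0.107, -1.0], [-0.053, -0.306, 0.016, -0.0, 0.001, -0.107, -1.0], [-0.036, -0.309, 0.016, -0.0, 0.001, -0.107, -1.0]]
[[-0.02, -0.31, 0.016, -0.0, 0.001, -0.107, -1.0], [-0.003, -0.311, 0.016, -0.0, 0.001, -0.107, -1.0], [0.014, -0.311, 0.015, -0.0, 0.001, -0.107, -1.0], [0.03, -0.309, 0.015, -0.0, 0.001, -0.107, -1.0], [0.047, -0.307, 0.015, -0.0, 0.001, -0.107, -1.0]]
[[0.063, -0.304, 0.015, -0.0, 0.001, -0.107, -1.0]]
[ 0.93148568  0.1458664  -0.08301126  1.6720774   0.01308682  1.33157681
 -0.01241796]
```

Call:
play_rows:
  rows:
    - [-0.17,-0.26,0,0,0,-0.11,-1]
    - [-0.16,-0.27,0,0,0,-0.11,-1]
    - [-0.15,-0.27,0,0,0,-0.11,-1]
    - [-0.13,-0.28,0,0,0,-0.11,-1]
    - [-0.12,-0.29,0,0,0,-0.11,-1]

```text
clock: 1.15
position: [0.3378, -0.1717, 0.3179]
ee_rot: [-3.012, 0.889, 0.008]
force: [1.2, -0.3, -0.2]
width: 0.999
```

Call:
play_rows:
  rows:
    - [-0.1,-0.29,0,0,0,-0.11,-1]
    - [-0.08,-0.3,0,0,0,-0.11,-1]
    - [-0.07,-0.3,0,0,0,-0.11,-1]
    - [-0.05,-0.31,0,0,0,-0.11,-1]
    - [-0.03,-0.31,0,0,0,-0.11,-1]

```text
clock: 1.65
position: [0.393, 0.0636, 0.3185]
ee_rot: [3.108, -0.451, -0.003]
force: [1.2, -0.6, 0.0]
width: 1.003
```

Run:
```python
from h import *
plan(np.array([.43,.315,.26]),down(0),-1,show=20)
print(observe()['joints'])
```

```text
t 1.65 pos [0.393  0.0636 0.3185] dist 0.2608 ang 0.2884 F [ 1.25 -0.64  0.02] w 1.003 rows 6
[[-0.04, -0.28, 0.065, 0.0, 0.001, -0.096, -1.0], [-0.026, -0.281, 0.065, 0.0, 0.001, -0.096, -1.0], [-0.013, -0.282, 0.065, 0.0, 0.001, -0.096, -1.0], [0.001, -0.282, 0.065, 0.0, 0.001, -0.096, -1.0], [0.014, -0.282, 0.065, 0.0, 0.001, -0.096, -1.0]]
[[0.028, -0.281, 0.065, 0.0, 0.001, -0.096, -1.0]]
[ 0.38713599  0.0111367  -0.66977078  1.81914197  0.00695286  1.31561251
 -0.57275947]
```

Call:
play_rows:
  rows:
    - [0.05,-0.28,0.06,0,0,-0.1,-1]
    - [0.06,-0.28,0.06,0,0,-0.1,-1]
    - [0.08,-0.28,0.07,0,0,-0.1,-1]
    - [0.09,-0.28,0.07,0,0,-0.1,-1]
    - [0.1,-0.28,0.07,0,0,-0.1,-1]

```text
clock: 2.15
position: [0.4899, 0.269, 0.2688]
ee_rot: [3.14, -0.047, 0.005]
force: [1.4, 0.2, -0.0]
width: 0.998
```

Run:
```python
from h import *
m=camera_model('wrist'); o=observe(); M=R.from_rotvec(o['ee_rot']).as_matrix()
cv2.imwrite('pics/w1.png',get_image('wrist'))
C=-m['R'].T@m['t']; print(o['position'],M, 'cam in tool',M.T@(C-o['position']), o['joints'])
print(proj('wrist',[[.488,.377,.11],[.488,.2655,.11],[.488,.321,.11]]))
plan(np.array([.488,.318,.20]),down(0),-1,show=20)
```

```text
[0.4898895  0.26898718 0.26878344] [[ 0.99954852 -0.02984324  0.00348459]
 [-0.02983924 -0.999554   -0.0011957 ]
 [ 0.00351872  0.00109118 -0.99999321]] cam in tool [-0.00066238 -0.07885832 -0.19029938] [-0.01768324  0.38362276 -0.80709997  1.57808297  0.28777717  1.30061745
 -0.89528951]
[[313.28243759  75.84334056]
 [316.41795492 215.54682212]
 [314.93149556 149.31510176]]
t 2.2 pos [0.49   0.2757 0.266 ] dist 0.0785 ang 0.0218 F [0.93 4.22 0.63] w 1.001 rows 2
[[-0.01, -0.14, 0.221, -0.003, -0.0, -0.022, -1.0], [-0.008, -0.141, 0.22, -0.003, -0.0, -0.022, -1.0]]
```

View pics/w1.png

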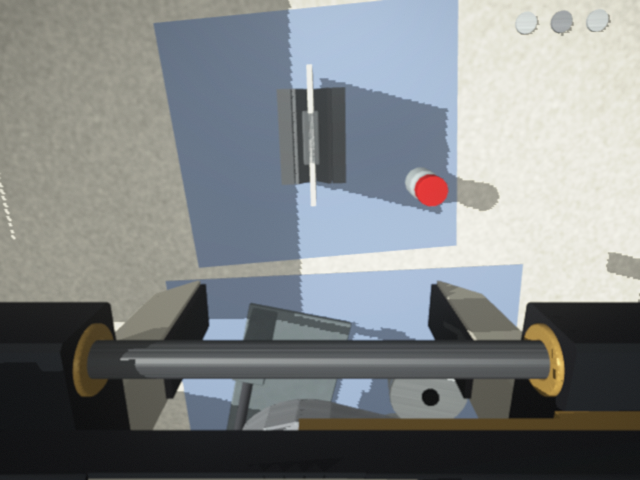

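Run:
```python
from h import *
im=get_image('wrist'); o=observe(); print(o['position'],o['dq'])
im=get_image('wrist')
cv2.imwrite('pics/w2.png',cv2.resize(im[30:230,240:440],None,fx=3,fy=3,interpolation=cv2.INTER_CUBIC))
print(camera_model('wrist')['t'])
```

```text
[0.48858381 0.27280562 0.26673703] [ 0.06891279 -0.08041018  0.02926031  0.04649336 -0.04062609  0.02948462
  0.03741308]
[-0.4808857   0.2120388   0.54335852]
```

View pics/w2.png

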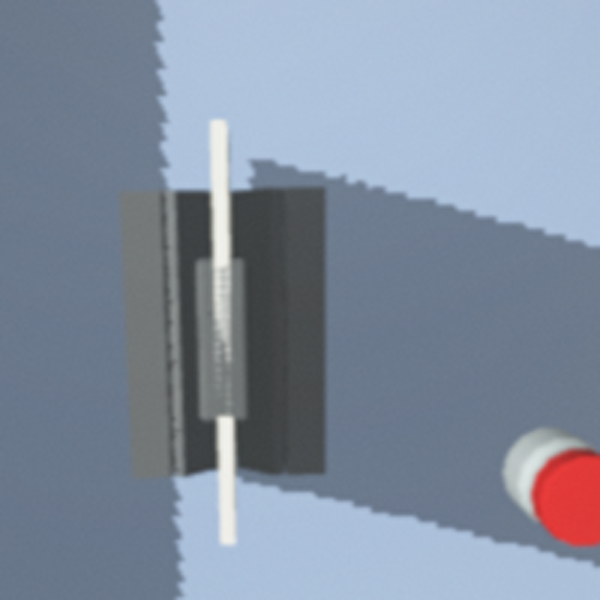

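Run:
```python
from h import *
o=observe(); print(o['position'],o['dq'].max(),o['ee_rot'])
f=lambda p,z: atz('wrist',(240+p[0]/3,30+p[1]/3),z)
for p in [(219,120),(228,545)]: print(f(p,.11))
for p in [(195,259),(244,259),(201,419),(247,419)]: print('bar',f(p,.11))
for p in [(122,190),(325,187),(131,476),(325,472)]: print('rest',f(p,.046))
plan(np.array([.487,.318,.20]),down(0),-1,show=20)
```

```text
[0.48831739 0.27023722 0.26762729] 0.05235546962092683 [-3.14131438e+00  4.14989785e-02  5.23951873e-04]
[0.48664293 0.37539029 0.11      ]
[0.48592578 0.26256842 0.11      ]
bar [0.47926003 0.34103725 0.11      ]
bar [0.49228746 0.34070526 0.11      ]
bar [0.47944405 0.29850989 0.11      ]
bar [0.49212781 0.29818616 0.11      ]
rest [0.45540419 0.36072847 0.046     ]
rest [0.51833483 0.36000763 0.046     ]
rest [0.45375465 0.27096254 0.046     ]
rest [0.51794084 0.27066268 0.046     ]
t 2.3 pos [0.4883 0.2702 0.2676] dist 0.0828 ang 0.0264 F [-0.13 -1.02 -1.08] w 0.999 rows 2
[[-0.009, -0.159, 0.225, -0.0, 0.0, -0.026, -1.0], [-0.006, -0.159, 0.225, -0.0, 0.0, -0.026, -1.0]]
```

Call:
play_rows:
  rows:
    - [-0.01,-0.165,0.2,0,0,-0.03,-1]
    - [-0.01,-0.165,0.2,0,0,-0.02,-1]
    - [0,0,0.15,0,0,0,-1]
    - [0,0,0.1,0,0,0,-1]
    - [0,0,0,0,0,0,-1]

```text
clock: 2.8
position: [0.4878, 0.3165, 0.1683]
ee_rot: [3.139, -0.012, 0.004]
force: [0.4, -0.3, 0.4]
width: 1.003
```

Run:
```python
from h import *
plan(np.array([.486,.319,.079]),down(0),-1,n=5,show=20)
```

```text
t 2.8 pos [0.4878 0.3165 0.1683] dist 0.0894 ang 0.0085 F [ 0.36 -0.27  0.38] w 1.003 rows 5
[[-0.003, -0.004, 0.119, 0.001, -0.001, -0.003, -1.0], [-0.003, -0.004, 0.119, 0.001, -0.001, -0.003, -1.0], [-0.003, -0.004, 0.119, 0.001, -0.001, -0.003, -1.0], [-0.003, -0.003, 0.119, 0.001, -0.001, -0.003, -1.0], [-0.003, -0.003, 0.119, 0.001, -0.001, -0.003, -1.0]]
```

Call:
play_rows:
  rows:
    - [-0.003,-0.004,0.14,0,0,-0.003,-1]
    - [-0.003,-0.004,0.14,0,0,-0.003,-1]
    - [-0.003,-0.004,0.14,0,0,-0.003,-1]
    - [-0.003,-0.004,0.12,0,0,-0.003,-1]
    - [0,0,0.04,0,0,0,-1]

```text
clock: 3.3
position: [0.4912, 0.3146, 0.0861]
ee_rot: [3.14, -0.016, 0.019]
force: [-0.2, 0.6, 0.6]
width: 1.001
```

Run:
```python
from h import *
plan(np.array([.486,.319,.079]),down(0),-1,n=1,show=20)
```

```text
t 3.3 pos [0.4912 0.3146 0.0861] dist 0.0098 ang 0.0159 F [-0.25  0.6   0.59] w 1.001 rows 1
[[-0.035, -0.029, 0.047, 0.004, -0.024, -0.021, -1.0]]
```

Call:
play_rows:
  rows:
    - [-0.035,-0.03,0.047,0,-0.02,-0.02,-1]
    - [0,0,0,0,0,0,-1]

```text
clock: 3.5
position: [0.4867, 0.3185, 0.0801]
ee_rot: [3.14, -0.003, 0.004]
force: [0.2, 0.2, 0.5]
width: 1.0
```

Run:
```python
from h import *
plan(np.array([.486,.319,.079]),down(0),-1,n=1,show=20)
```

```text
t 3.5 pos [0.4867 0.3185 0.0801] dist 0.0014 ang 0.0037 F [0.19 0.23 0.45] w 1.0 rows 1
[[-0.005, -0.003, 0.007, 0.004, -0.005, -0.003, -1.0]]
```

Call:
play_rows:
  rows:
    - [-0.005,-0.003,0.007,0,0,0,1]
    - [0,0,0,0,0,0,1]
    - [0,0,0,0,0,0,1]
    - [0,0,0,0,0,0,1]
    - [0,0,0,0,0,0,1]
  force: 40

```text
clock: 4.0
position: [0.4874, 0.3201, 0.0821]
ee_rot: [-3.141, 0.003, -0.01]
force: [0.5, 0.1, -0.8]
width: 0.617
```

Call:
play_rows:
  rows:
    - [0,0,0,0,0,0,1]
    - [0,0,0,0,0,0,1]

```text
clock: 4.2
position: [0.4875, 0.3202, 0.0822]
ee_rot: [-3.141, 0.003, -0.01]
force: [-0.4, 0.6, -0.1]
width: 0.441
```

Call:
play_rows:
  rows:
    - [-0.006,0.004,0.02,0,0,0,1]
    - [0,0,0,0,0,0,1]
    - [0,0,0,0,0,0,1]
    - [0,0,0,0,0,0,1]
    - [0,0,0,0,0,0,1]

```text
clock: 4.7
position: [0.4864, 0.3194, 0.0787]
ee_rot: [-3.141, 0.004, -0.01]
force: [-0.3, 0.0, -0.1]
width: 0.026
```

Run:
```python
from h import *
o=observe();print(o)
im=get_image('wrist')
cv2.imwrite('pics/w3.png',im)
```

```text
{'clock': 4.7, 'joints': array([-0.17830996,  0.59340554, -0.72416186,  1.7747053 ,  0.47795456,
        0.95151136, -1.10360952]), 'dq': array([ 5.71927577e-04,  4.16257888e-05,  7.68071492e-04,  6.18937018e-04,
        1.89959699e-04, -1.34921208e-03,  8.12318657e-04]), 'joint_efforts': array([ 6.61488622e-03, -6.49632239e+01, -1.20005715e+01, -2.53078490e+01,
       -1.55221391e-02, -7.06407940e-02, -1.69371131e-03]), 'position': array([0.48636344, 0.31936607, 0.07869903]), 'ee_rot': array([-3.14143665,  0.00356994, -0.00972891]), 'force': array([-0.30135291,  0.0127283 , -0.06158249]), 'ft_torque': array([ 0.03108056, -0.09663138, -0.06152323]), 'width': 0.025730547799193457}
```

View pics/w3.png

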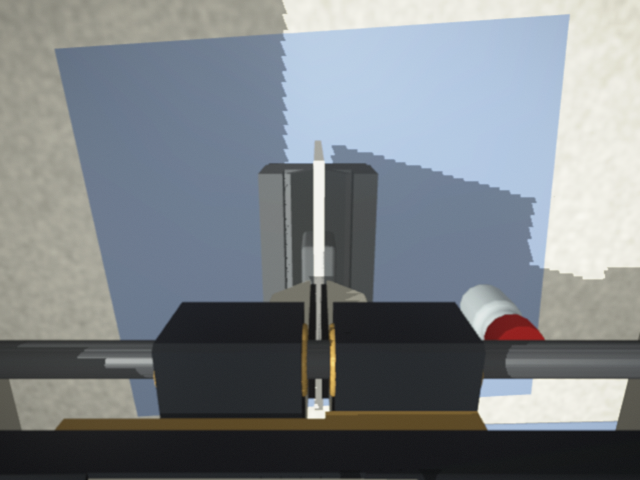

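Run:
```python
from h import *
o=observe(); M=R.from_rotvec(o['ee_rot']).as_matrix(); p=o['position']; print(o['width'])
for x in (-.007,-.0012,.0012,.007):
  for z in (0,-.019,-.031,-.047): print(x,z,proj('wrist',p+M@np.array([x,-.0095,z]))[0].round(0))
print(proj('wrist',[[.486,.341,.11],[.486,.341,.086],[.486,.375,.11]]))
im=cv2.imread('pics/w3.png'); cv2.imwrite('pics/w3c.png',cv2.resize(im[130:430,250:390],None,fx=4,fy=2,interpolation=cv2.INTER_CUBIC))
```

```text
0.010284687177035918
-0.007 0 [305. 256.]
-0.007 -0.019 [303. 271.]
-0.007 -0.031 [302. 282.]
-0.007 -0.047 [301. 299.]
-0.0012 0 [317. 256.]
-0.0012 -0.019 [316. 271.]
-0.0012 -0.031 [316. 282.]
-0.0012 -0.047 [316. 299.]
0.0012 0 [322. 256.]
0.0012 -0.019 [322. 271.]
0.0012 -0.031 [322. 282.]
0.0012 -0.047 [323. 299.]
0.007 0 [334. 256.]
0.007 -0.019 [335. 271.]
0.007 -0.031 [336. 282.]
0.007 -0.047 [338. 299.]
[[318.87189817 254.37034039]
 [318.41936081 236.5452758 ]
 [318.8088597  169.66556043]]
```

View pics/w3c.png

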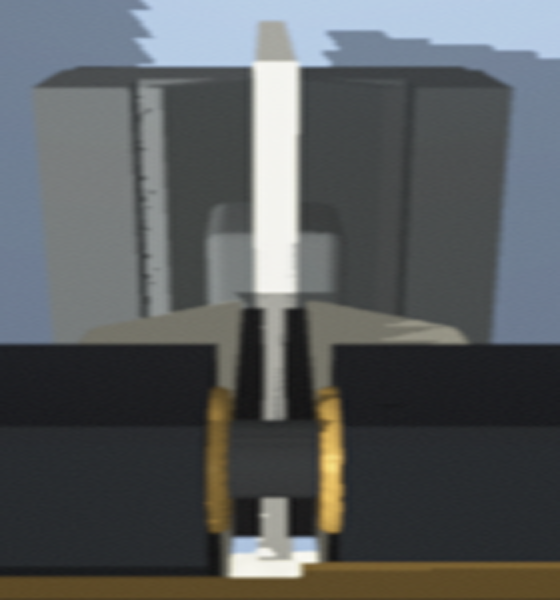

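Run:
```python
from h import *
im=get_image('scene'); o=observe(); print(o['clock'],o['width'],o['position'])
cv2.imwrite('pics/s1.png',cv2.resize(im[70:220,310:460],None,fx=4,fy=4,interpolation=cv2.INTER_CUBIC))
print((proj('scene',[o['position']])-[310,70])*4)
```

```text
4.8 0.006225802954289597 [0.48636979 0.31937693 0.07871504]
[[329.09406604 349.68659666]]
```

View pics/s1.png

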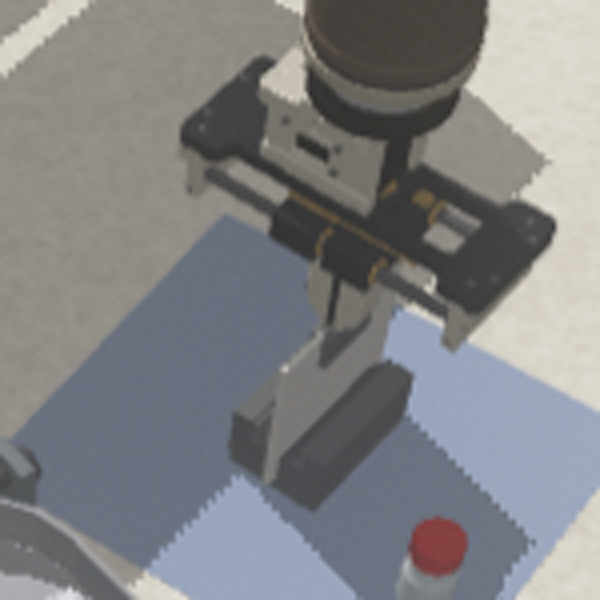

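Call:
play_rows:
  rows:
    - [0,0,-0.02,0,0,0,-1]
    - [0,0,0,0,0,0,-1]
    - [0,0,0,0,0,0,-1]
    - [0,0,0,0,0,0,-1]
    - [0,0,0,0,0,0,-1]

```text
clock: 5.3
position: [0.4864, 0.3195, 0.0822]
ee_rot: [-3.141, 0.003, -0.01]
force: [0.3, -0.6, 0.6]
width: 0.392
```

Run:
```python
from h import *
plan(np.array([.486,.319,.05]),down(0),-1,n=3,show=20)
im=get_image('wrist')
cv2.imwrite('pics/w4.png',im)
```

```text
t 5.3 pos [0.4864 0.3195 0.0822] dist 0.0322 ang 0.0069 F [ 0.3  -0.57  0.57] w 0.392 rows 3
[[-0.001, 0.001, 0.072, -0.0, -0.004, -0.001, -1.0], [-0.001, 0.001, 0.072, -0.0, -0.004, -0.001, -1.0], [-0.001, 0.001, 0.072, -0.0, -0.004, -0.001, -1.0]]
```

View pics/w4.png

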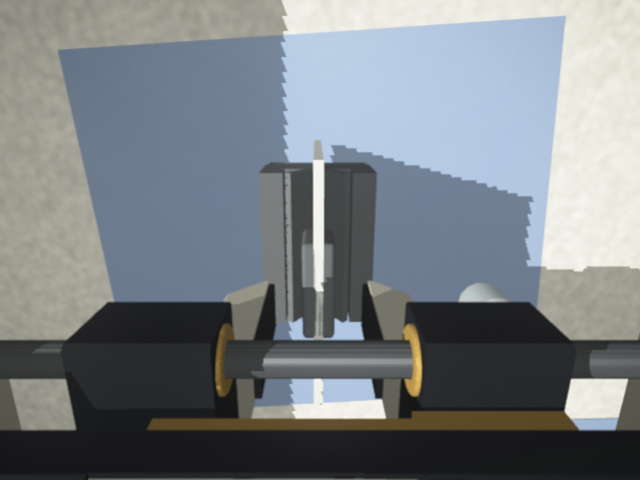

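Call:
play_rows:
  rows:
    - [0,0,0.08,0,0,0,-1]
    - [0,0,0.08,0,0,0,-1]
    - [0,0,0.05,0,0,0,-0.4]
    - [0,0,0.01,0,0,0,-0.4]

```text
clock: 5.75
position: [0.4864, 0.3191, 0.0458]
ee_rot: [3.141, -0.004, 0.009]
force: [-0.4, 0.5, -0.1]
width: 0.696
```

Run:
```python
from h import *
plan(np.array([.486,.319,.048]),down(0),1,n=1,show=20)
im=get_image('wrist')
cv2.imwrite('pics/w5.png',im)
```

```text
t 5.75 pos [0.4864 0.3191 0.0458] dist 0.0023 ang 0.0064 F [-0.37  0.55 -0.07] w 0.696 rows 1
[[-0.003, 0.001, -0.015, 0.0, -0.012, -0.005, 1.0]]
```

View pics/w5.png

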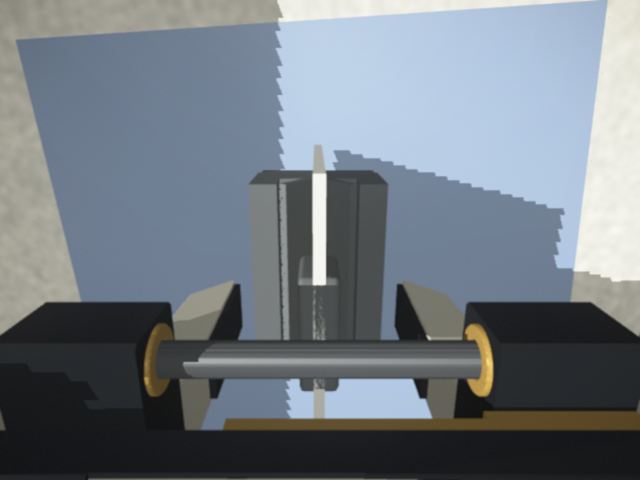

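Call:
play_rows:
  rows:
    - [0,0,-0.01,0,-0.01,0,1]
    - [0,0,0,0,0,0,1]
    - [0,0,0,0,0,0,1]
    - [0,0,0,0,0,0,1]
    - [0,0,0,0,0,0,1]
  force: 45

```text
clock: 6.3
position: [0.4868, 0.3197, 0.0482]
ee_rot: [-3.141, 0.004, -0.002]
force: [0.5, -0.6, -0.4]
width: 0.315
```

Call:
play_rows:
  rows:
    - [0,0,0,0,0,0,1]
    - [0,0,0,0,0,0,1]
    - [0,0,0,0,0,0,1]

```text
clock: 6.6
position: [0.4869, 0.3197, 0.0485]
ee_rot: [-3.141, 0.004, -0.003]
force: [0.5, -0.1, -0.9]
width: 0.149
```

Run:
```python
from h import *
o=observe();print(o['position'],o['ee_rot'],o['width'],o['force'],o['clock'])
```

```text
[0.48693122 0.3197311  0.04851869] [-3.14067148e+00  3.67885439e-03 -2.66720125e-03] 0.149237365156913 [ 0.46107729 -0.13620272 -0.8869513 ] 6.6
```

Call:
play_rows:
  rows:
    - [0,0,-0.1,0,0,0,1]
    - [0,0,-0.2,0,0,0,1]
    - [0,0,-0.3,0,0,0,1]
    - [0,0,-0.3,0,0,0,1]
    - [0,0,-0.3,0,0,0,1]

```text
clock: 7.1
position: [0.4831, 0.3167, 0.2316]
ee_rot: [3.136, -0.0, -0.015]
force: [1.3, -0.7, -0.8]
width: 0.149
```

```bash
cat >> h.py <<'E'
PSI=-.235; LIP=np.array([.562,-.0225]); SL=np.pi/6; XC=.138; YC=.0195; DB=.0385
def setb():
    xp=np.array([np.cos(PSI),np.sin(PSI),0]); yp=np.array([-np.sin(PSI),np.cos(PSI),0])
    H=np.r_[LIP,0]-.170*np.cos(.1)*xp+np.array([0,0,.120]); return xp,yp,H
def pose(th,lift=0.,dx=0.,dy=0.):
    xp,yp,H=setb(); Q=R.from_rotvec(-(.1-th)*yp).as_matrix()
    p=H+Q@((XC+dx)*xp+(YC+dy)*yp+np.array([0,0,DB+lift])); return p,Q@down(PSI+SL)
E
python3 - <<'E'
from h import *
o=observe(); print(o['width'],o['force'])
for px in [(264,309),(386,336)]: print(atz('top',px,.12), setb()[2], setb()[0]@(atz('top',px,.12)-setb()[2]))
p,M=pose(0,.12); print(p)
plan(p,M,1,show=20)
cv2.imwrite('pics/w6.png',get_image('wrist'))
E
```

```text
0.14900369656032428 [ 1.29689395 -0.69086604 -0.79537232]
[0.41794277 0.11184868 0.12      ] [0.39749851 0.01688556 0.12      ] -0.0022291647126409576
[ 0.37598819 -0.08398317  0.12      ] [0.39749851 0.01688556 0.12      ] 0.002567475079753768
[0.52018678 0.00756219 0.29148517]
t 7.1 pos [0.4831 0.3167 0.2316] dist 0.3171 ang 0.3077 F [ 1.3  -0.69 -0.8 ] w 0.149 rows 7
[[0.035, 0.295, -0.056, -0.009, 0.029, -0.082, 1.0], [0.023, 0.296, -0.054, -0.009, 0.029, -0.082, 1.0], [0.012, 0.297, -0.052, -0.009, 0.029, -0.082, 1.0], [0.001, 0.298, -0.051, -0.009, 0.029, -0.082, 1.0], [-0.011, 0.298, -0.049, -0.009, 0.029, -0.082, 1.0]]
[[-0.022, 0.297, -0.048, -0.009, 0.029, -0.082, 1.0], [-0.034, 0.296, -0.047, -0.009, 0.029, -0.082, 1.0]]
```

View pics/w6.png

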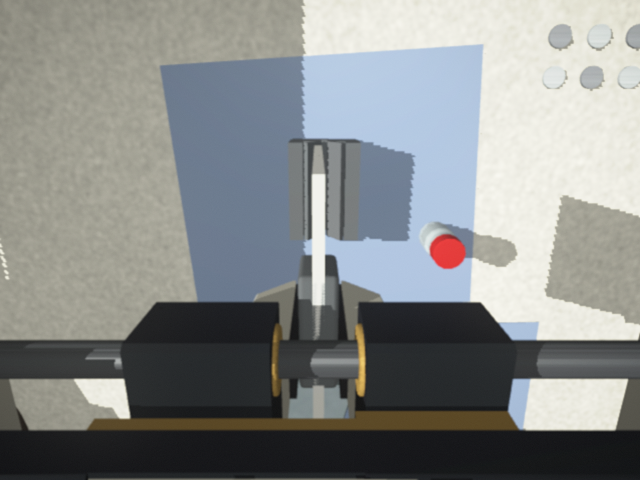

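Call:
play_rows:
  rows:
    - [0.035,0.295,-0.09,-0.009,0.029,-0.08,1]
    - [0.02,0.295,-0.09,-0.009,0.029,-0.08,1]
    - [0.01,0.295,-0.06,-0.009,0.029,-0.08,1]
    - [0,0.295,-0.04,-0.009,0.029,-0.08,1]
    - [-0.01,0.295,-0.03,-0.009,0.029,-0.08,1]

```text
clock: 7.65
position: [0.51, 0.1041, 0.2971]
ee_rot: [3.105, 0.348, 0.129]
force: [1.1, -0.9, -1.5]
width: 0.147
```

```bash
sed -i 's/PSI=-.235/PSI=-.225/' h.py
python3 - <<'E'
from h import *
p,M=pose(0,.10); print(p)
plan(p,M,1,show=20)
E
```

```text
[0.52183459 0.0066971  0.27158509]
t 7.65 pos [0.51   0.1041 0.2971] dist 0.1014 ang 0.0791 F [ 1.11 -0.89 -1.54] w 0.147 rows 3
[[-0.027, 0.216, 0.06, -0.013, 0.006, -0.051, 1.0], [-0.033, 0.214, 0.061, -0.013, 0.006, -0.051, 1.0], [-0.038, 0.213, 0.063, -0.013, 0.006, -0.051, 1.0]]
```

Call:
play_rows:
  rows:
    - [-0.027,0.21,0.04,-0.013,0.006,-0.05,1]
    - [-0.033,0.21,0.05,-0.013,0.006,-0.05,1]
    - [-0.038,0.2,0.05,-0.013,0.006,-0.05,1]
    - [0,0,0,0,0,0,1]

```text
clock: 8.05
position: [0.5202, -0.0007, 0.2817]
ee_rot: [3.062, 0.453, 0.152]
force: [0.0, 0.6, 0.1]
width: 0.151
```

Run:
```python
from h import *
p,M=pose(0,.07); print(p)
plan(p,M,1,show=20)
im=get_image('wrist'); print(camera_model('wrist')['t'])
cv2.imwrite('pics/w7.png',im)
cv2.imwrite('pics/t7.png',cv2.resize(get_image('top')[150:360,240:440],None,fx=3,fy=3,interpolation=cv2.INTER_CUBIC))
```

```text
[0.5247541  0.00602889 0.24173496]
t 8.05 pos [ 0.5202 -0.0007  0.2817] dist 0.0408 ang 0.0094 F [0.01 0.6  0.13] w 0.151 rows 1
[[0.018, -0.049, 0.267, 0.015, -0.007, -0.009, 1.0]]
[-0.52122896 -0.20319685  0.37383482]
```

View pics/w7.png

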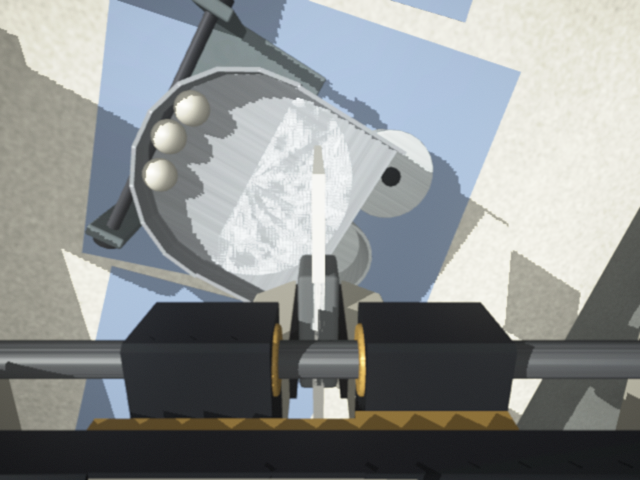

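View pics/t7.png

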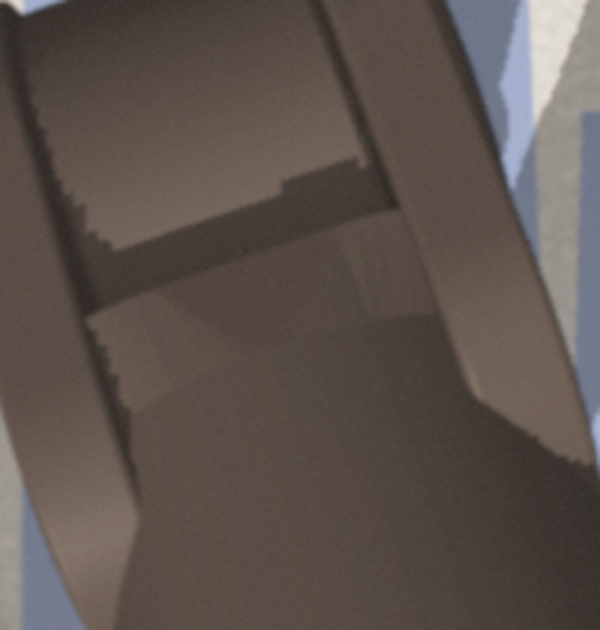

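Run:
```python
import cv2
im=cv2.imread('pics/w7.png')
cv2.imwrite('pics/w7c.png',cv2.resize(im[60:310,270:450],None,fx=3,fy=3,interpolation=cv2.INTER_CUBIC))
```

```text
(no output)
```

View pics/w7c.png

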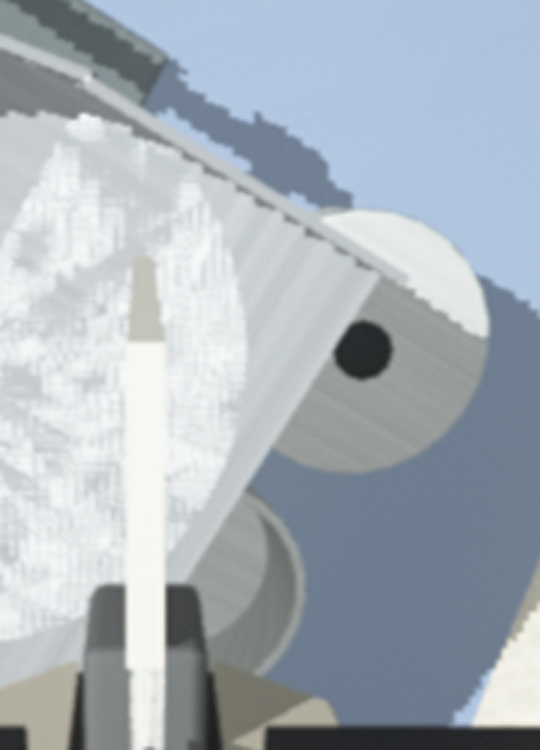

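Run:
```python
from h import *
o=observe(); p=o['position']; M=R.from_rotvec(o['ee_rot']).as_matrix()
print(camera_model('wrist')['t'],p)
L=atz('wrist',(396,151.7),.137); E=atz('wrist',(331.7,253.3),.137); print('lipL',L,'edgept',E)
d=L-E; print('psi',-np.arctan2(d[0],d[1]))
a=atz('wrist',(420-15,151.7),.167)
print('card end bottom pred px',proj('wrist',[p+M@np.array([0,-.056,.0385]),p+M@np.array([0,-.056,-.0615])]))
xp,yp,H=setb(); print('L model',H+R.from_rotvec(-.1*yp).apply(.17*xp+.08*yp))
# rod ends at z .12
for px in [(213,5),(107,235)]: print('rod',atz('wrist',px,.12), xp@(atz('wrist',px,.12)-H))
```

```text
[-0.52194593 -0.20212709  0.37413857] [0.52044366 0.00413551 0.28275506]
lipL [0.58227971 0.06028303 0.137     ] edgept [ 0.55926136 -0.03694554  0.137     ]
psi -0.23246470470068512
card end bottom pred px [[319.04150217 150.25014373]
 [319.89509138 183.26766797]]
L model [0.57984851 0.05548353 0.13697168]
rod [0.4201819  0.11957436 0.12      ] -0.0007904354231671845
rod [ 0.37367185 -0.07673149  0.12      ] -0.0023310739872105628
```

```bash
sed -i 's/PSI=-.225; LIP=np.array(\[.562/PSI=-.228; LIP=np.array([.563/; s/YC=.0195/YC=.0175/' h.py
python3 - <<'E'
from h import *
p,M=pose(0,.04); print(p)
plan(p,M,1,n=3,show=20)
E
```

```text
[0.52830529 0.0035153  0.21188484]
t 8.15 pos [0.5204 0.0041 0.2828] dist 0.0713 ang 0.0081 F [ 0.24  0.79 -0.87] w 0.151 rows 3
[[0.002, -0.002, 0.158, 0.003, -0.004, 0.001, 1.0], [0.002, -0.002, 0.158, 0.003, -0.004, 0.001, 1.0], [0.002, -0.002, 0.158, 0.003, -0.004, 0.001, 1.0]]
```

Call:
play_rows:
  rows:
    - [0.002,-0.002,0.16,0.003,-0.004,0,1]
    - [0.002,-0.002,0.16,0.003,-0.004,0,1]
    - [0.002,-0.002,0.12,0.003,-0.004,0,1]
    - [0,0,0.02,0,0,0,1]
    - [0,0,0,0,0,0,1]

```text
clock: 8.65
position: [0.5292, 0.0128, 0.2167]
ee_rot: [3.067, 0.474, 0.155]
force: [0.9, 0.7, -1.2]
width: 0.151
```

Run:
```python
from h import *
p,M=pose(0,.04); 
plan(p,M,1,n=1,show=20)
im=get_image('wrist'); o=observe(); print(o['position'],camera_model('wrist')['t'])
im=get_image('wrist'); o=observe(); print(o['position'],camera_model('wrist')['t'])
cv2.imwrite('pics/w8.png',im)
cv2.imwrite('pics/s8.png',cv2.resize(get_image('scene')[150:350,200:400],None,fx=3,fy=3,interpolation=cv2.INTER_CUBIC))
```

```text
t 8.65 pos [0.5292 0.0128 0.2167] dist 0.0105 ang 0.0129 F [ 0.89  0.74 -1.15] w 0.151 rows 1
[[-0.028, 0.056, 0.033, -0.004, -0.014, 0.021, 1.0]]
[0.52934218 0.01283084 0.2170196 ] [-0.52576735 -0.17731691  0.31293525]
[0.52964558 0.0124784  0.21732892] [-0.52612409 -0.17755315  0.31273082]
```

View pics/w8.png

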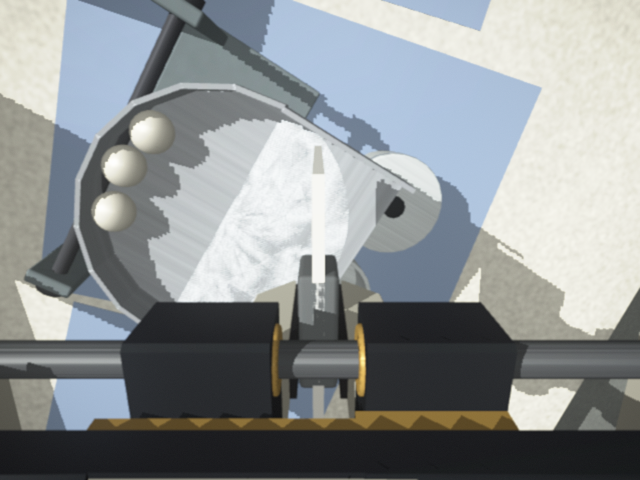

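View pics/s8.png

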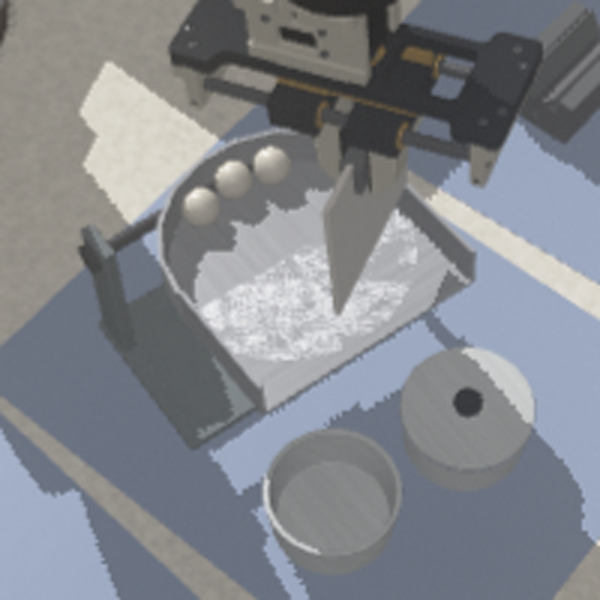

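Run:
```python
import cv2
im=cv2.imread('pics/w8.png')
cv2.imwrite('pics/w8c.png',cv2.resize(im[130:290,290:430],None,fx=4,fy=4,interpolation=cv2.INTER_CUBIC))
```

```text
(no output)
```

View pics/w8c.png

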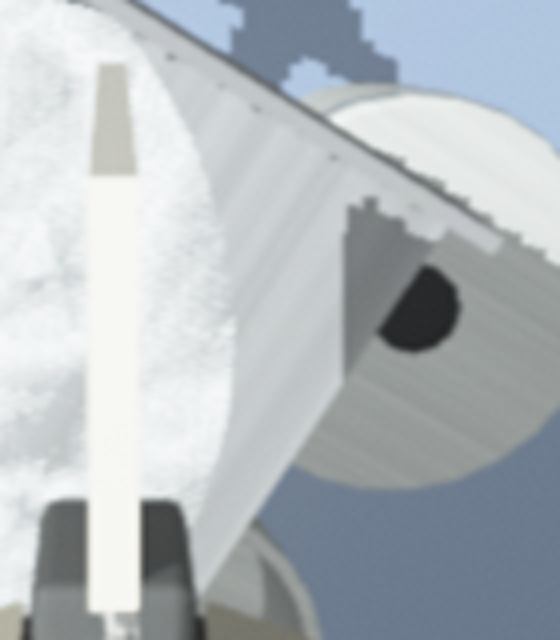

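Run:
```python
from h import *
o=observe(); p=o['position']; M=R.from_rotvec(o['ee_rot']).as_matrix()
print(p,camera_model('wrist')['t'])
L=atz('wrist',(401,188.7),.137); E=atz('wrist',(341.3,278.8),.137); d=L-E
print(L,E,'psi',-np.arctan2(d[0],d[1]),'W',atz('wrist',(415,191.2),.167))
xp,yp,H=setb(); lip=H+R.from_rotvec(-.1*yp).apply(.17*xp)
print('L model',lip+.08*yp, 'E in lip frame', xp@(E-lip),yp@(E-lip),'L',xp@(L-lip),yp@(L-lip))
B=atz('wrist',(318,146),p[2]-.0385); print('card bottom +y end',B,'lip frame',xp@(B-lip),yp@(B-lip), 'pred',p+M@np.array([0,-.056,.0385]))
```

```text
[0.52980343 0.01206104 0.2174294 ] [-0.52630976 -0.17771727  0.31253396]
[0.58263573 0.05190527 0.137     ] [ 0.56525351 -0.02112856  0.137     ] psi -0.2336552145201614 W [0.58038325 0.0572808  0.167     ]
L model [0.58108238 0.05542963 0.13697168] E in lip frame 0.001885202584792512 0.0018453056027472985 L 0.0023097590338190645 0.07691795254234715
card bottom +y end [0.51561383 0.06697142 0.1789294 ] lip frame -0.06638303103831242 0.07644524938315866 pred [0.51716521 0.06470506 0.17635469]
```

```bash
sed -i 's/XC=.138/XC=.1395/; s/YC=.0175/YC=.0155/' h.py
python3 - <<'E'
from h import *
p,M=pose(0,.012); 
plan(p,M,1,n=3,show=20)
E
```

```text
t 8.8 pos [0.5298 0.0121 0.2174] dist 0.0352 ang 0.0127 F [ 0.19  0.14 -0.79] w 0.148 rows 3
[[-0.01, 0.022, 0.074, -0.001, -0.006, 0.006, 1.0], [-0.01, 0.022, 0.075, -0.001, -0.006, 0.006, 1.0], [-0.009, 0.022, 0.075, -0.001, -0.006, 0.006, 1.0]]
```

Call:
play_rows:
  rows:
    - [-0.01,0.022,0.07,-0.001,-0.006,0.006,1]
    - [-0.01,0.022,0.07,-0.001,-0.006,0.006,1]
    - [-0.01,0.022,0.05,-0.001,-0.006,0.006,1]
    - [0,0,0,0,0,0,1]
    - [0,0,0,0,0,0,1]

```text
clock: 9.3
position: [0.5321, -0.0009, 0.188]
ee_rot: [3.066, 0.454, 0.145]
force: [0.0, -0.3, -1.2]
width: 0.15
```

Run:
```python
from h import *
p,M=pose(0,.004); 
plan(p,M,1,n=2,show=20)
```

```text
t 9.3 pos [ 0.5321 -0.0009  0.188 ] dist 0.0119 ang 0.0026 F [ 0.02 -0.27 -1.21] w 0.15 rows 2
[[-0.0, -0.006, 0.039, 0.002, -0.0, -0.002, 1.0], [-0.0, -0.005, 0.039, 0.002, -0.0, -0.002, 1.0]]
```

Call:
play_rows:
  rows:
    - [0,-0.005,0.039,0.002,0,-0.002,1]
    - [0,-0.005,0.039,0.002,0,-0.002,1]
    - [0,0,0,0,0,0,1]

```text
clock: 9.6
position: [0.5331, 0.0004, 0.1756]
ee_rot: [3.068, 0.457, 0.146]
force: [0.1, 0.2, 0.1]
width: 0.15
```

Run:
```python
from h import *
p,M=pose(0,.0); 
plan(p,M,1,n=1,show=20)
im=get_image('wrist'); cv2.imwrite('pics/w9.png',im)
cv2.imwrite('pics/s9.png',cv2.resize(get_image('scene')[170:330,240:400],None,fx=4,fy=4,interpolation=cv2.INTER_CUBIC)[:600])
```

```text
t 9.6 pos [5.331e-01 4.000e-04 1.756e-01] dist 0.0033 ang 0.0009 F [0.1  0.17 0.13] w 0.15 rows 1
[[-0.002, -0.0, 0.022, -0.0, -0.002, 0.001, 1.0]]
```

View pics/w9.png

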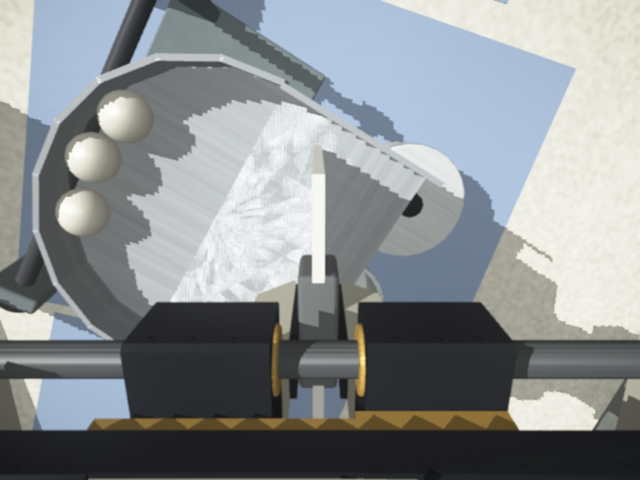

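View pics/s9.png

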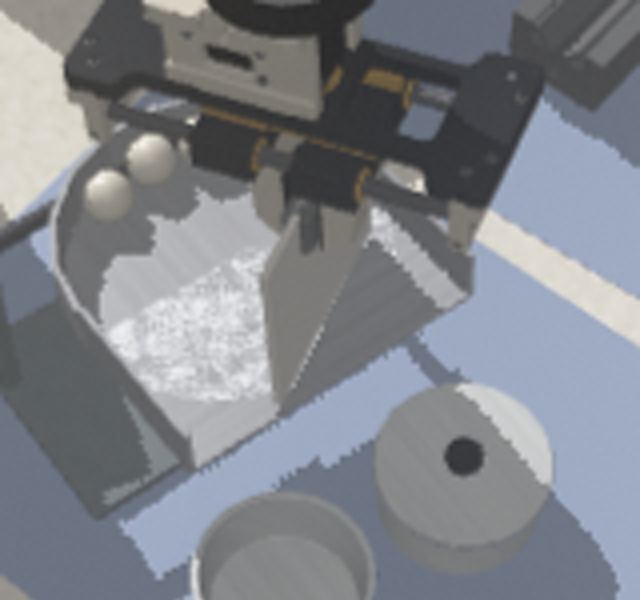

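```bash
cat >> h.py <<'E'
def step(th0,th1,n=5,lift=-.002):
    # rows from current pose through poses of tilt th0->th1
    o=observe(); p=o['position']; M=R.from_rotvec(o['ee_rot']).as_matrix(); rows=[]
    print('t',round(o['clock'],2),'F',o['force'].round(2),'w',round(o['width'],3))
    for t in np.linspace(th0,th1,n):
        p1,M1=pose(t,lift); rv=R.from_matrix(M.T@M1).as_rotvec()
        rows.append([round(float(v),3) for v in np.r_[M.T@(p1-p)/.15,rv/.5,1]]); p,M=p1,M1
    print(rows)
E
python3 - <<'E'
from h import *
step(0.0,.08)
E
```

```text
t 9.7 F [ 0.43 -1.1  -0.11] w 0.15
[[-0.004, -0.0, 0.04, 0.0, -0.003, 0.001, 1.0], [0.004, 0.002, 0.019, 0.02, -0.035, -0.0, 1.0], [0.004, 0.002, 0.019, 0.02, -0.035, 0.0, 1.0], [0.004, 0.002, 0.019, 0.02, -0.035, 0.0, 1.0], [0.004, 0.002, 0.019, 0.02, -0.035, -0.0, 1.0]]
```

Call:
play_rows:
  rows:
    - [-0.004,0,0.04,0,-0.003,0,1]
    - [0.004,0.002,0.02,0.02,-0.035,0,1]
    - [0.004,0.002,0.02,0.02,-0.035,0,1]
    - [0.004,0.002,0.02,0.02,-0.035,0,1]
    - [0.004,0.002,0.02,0.02,-0.035,0,1]

```text
clock: 10.2
position: [0.5376, -0.0003, 0.1584]
ee_rot: [3.101, 0.463, 0.022]
force: [-0.8, 0.2, 1.4]
width: 0.147
```

Run:
```python
from h import *
plan(*pose(.08,-.002),1,n=1)
step(0.08,.16)
cv2.imwrite('pics/s10.png',cv2.resize(get_image('scene')[170:330,240:400],None,fx=4,fy=4,interpolation=cv2.INTER_CUBIC)[:600])
```

```text
t 10.2 pos [ 5.376e-01 -3.000e-04  1.584e-01] dist 0.0012 ang 0.0048 F [-0.8   0.17  1.41] w 0.147 rows 1
[[-0.005, 0.0, -0.006, -0.004, 0.009, 0.001, 1.0]]
t 10.2 F [-0.8   0.17  1.41] w 0.147
[[-0.005, 0.0, -0.006, -0.004, 0.009, 0.001, 1.0], [0.004, 0.002, 0.019, 0.02, -0.035, 0.0, 1.0], [0.004, 0.002, 0.019, 0.02, -0.035, -0.0, 1.0], [0.004, 0.002, 0.019, 0.02, -0.035, 0.0, 1.0], [0.004, 0.002, 0.019, 0.02, -0.035, -0.0, 1.0]]
```

View pics/s10.png

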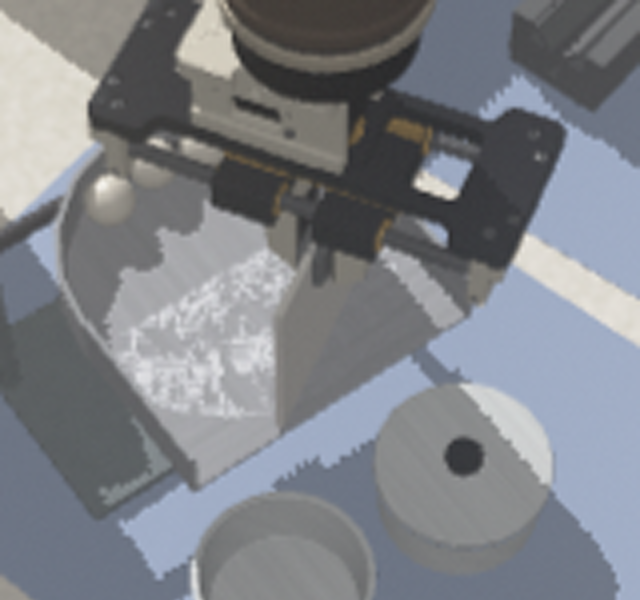

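Call:
play_rows:
  rows:
    - [0.002,0.002,0.015,0.018,-0.03,0,1]
    - [0.004,0.002,0.02,0.02,-0.035,0,1]
    - [0.004,0.002,0.02,0.02,-0.035,0,1]
    - [0.004,0.002,0.02,0.02,-0.035,0,1]

```text
clock: 10.65
position: [0.5407, -0.0009, 0.1458]
ee_rot: [-3.08, -0.458, 0.101]
force: [-0.3, 0.1, 1.8]
width: 0.154
```

Run:
```python
from h import *
plan(*pose(.16,-.002),1,n=1)
step(0.18,.26)
cv2.imwrite('pics/s11.png',cv2.resize(get_image('scene')[170:330,240:400],None,fx=4,fy=4,interpolation=cv2.INTER_CUBIC)[:600])
```

```text
t 10.65 pos [ 0.5407 -0.0009  0.1458] dist 0.0026 ang 0.0101 F [-0.33  0.06  1.78] w 0.154 rows 1
[[-0.009, -0.001, -0.015, -0.011, 0.017, -0.0, 1.0]]
t 10.65 F [-0.33  0.06  1.78] w 0.154
[[-0.005, 0.001, 0.004, 0.009, -0.017, -0.0, 1.0], [0.004, 0.002, 0.019, 0.02, -0.035, 0.0, 1.0], [0.004, 0.002, 0.019, 0.02, -0.035, -0.0, 1.0], [0.004, 0.002, 0.019, 0.02, -0.035, 0.0, 1.0], [0.004, 0.002, 0.019, 0.02, -0.035, 0.0, 1.0]]
```

View pics/s11.png

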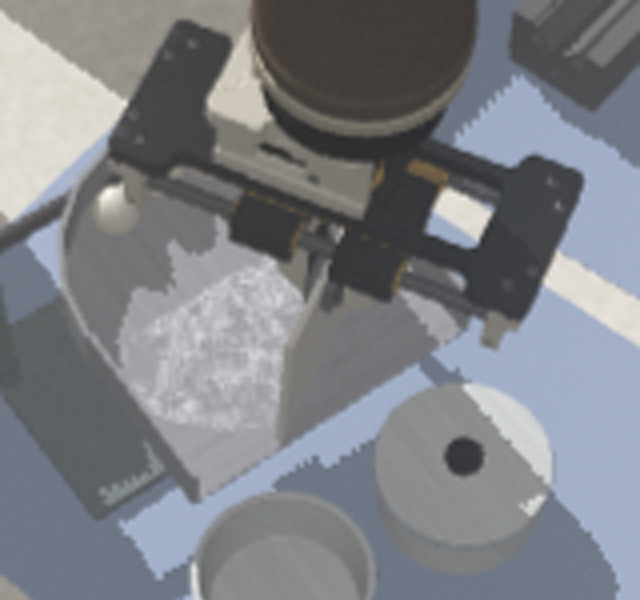

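Call:
play_rows:
  rows:
    - [-0.003,0.001,0.008,0.01,-0.018,0,1]
    - [0.003,0.002,0.019,0.02,-0.034,0,1]
    - [0.003,0.002,0.019,0.02,-0.034,0,1]
    - [0.003,0.002,0.019,0.02,-0.034,0,1]
    - [0.003,0.002,0.019,0.02,-0.034,0,1]

```text
clock: 11.2
position: [0.5423, -0.0016, 0.132]
ee_rot: [-3.037, -0.451, 0.236]
force: [1.1, 0.3, 0.8]
width: 0.152
```

Run:
```python
from h import *
plan(*pose(.26,-.002),1,n=1)
step(0.28,.36)
cv2.imwrite('pics/s12.png',cv2.resize(get_image('scene')[170:330,240:400],None,fx=4,fy=4,interpolation=cv2.INTER_CUBIC)[:600])
```

```text
t 11.2 pos [ 0.5423 -0.0016  0.132 ] dist 0.002 ang 0.0061 F [1.07 0.32 0.75] w 0.152 rows 1
[[-0.006, -0.003, -0.011, -0.009, 0.008, -0.002, 1.0]]
t 11.2 F [1.07 0.32 0.75] w 0.152
[[-0.002, -0.0, 0.007, 0.011, -0.027, -0.001, 1.0], [0.004, 0.002, 0.019, 0.02, -0.035, -0.0, 1.0], [0.004, 0.002, 0.019, 0.02, -0.035, 0.0, 1.0], [0.004, 0.002, 0.019, 0.02, -0.035, 0.0, 1.0], [0.004, 0.002, 0.019, 0.02, -0.035, 0.0, 1.0]]
```

View pics/s12.png

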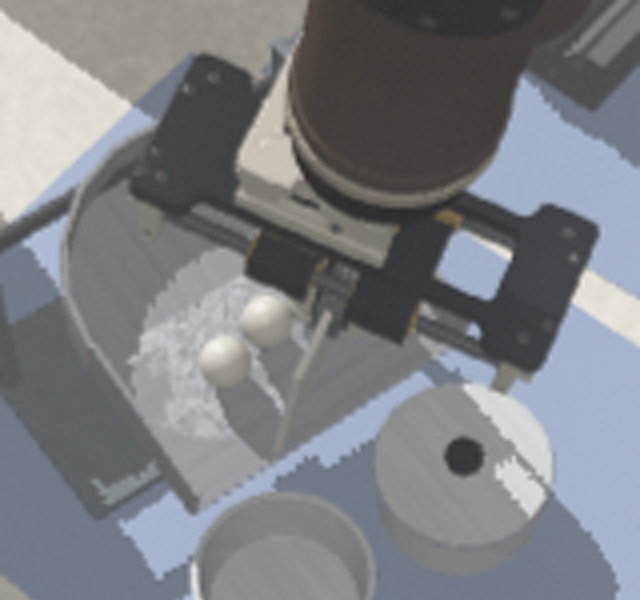

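Call:
play_rows:
  rows:
    - [0,0,0.01,0.012,-0.027,0,1]
    - [0.003,0.002,0.019,0.02,-0.035,0,1]
    - [0.003,0.002,0.019,0.02,-0.035,0,1]

```text
clock: 11.55
position: [0.5424, -0.002, 0.1236]
ee_rot: [-3.009, -0.446, 0.321]
force: [1.7, -0.2, 1.1]
width: 0.147
```

Run:
```python
from h import *
plan(*pose(.34,-.002),1,n=1)
step(0.36,.38,3)
cv2.imwrite('pics/s13.png',cv2.resize(get_image('scene')[190:350,240:400],None,fx=4,fy=4,interpolation=cv2.INTER_CUBIC)[:600])
```

```text
t 11.55 pos [ 0.5424 -0.002   0.1236] dist 0.0014 ang 0.0144 F [ 1.73 -0.22  1.09] w 0.147 rows 1
[[0.001, -0.001, 0.009, 0.014, -0.025, -0.003, 1.0]]
t 11.55 F [ 1.73 -0.22  1.09] w 0.147
[[0.005, 0.001, 0.028, 0.034, -0.06, -0.003, 1.0], [0.002, 0.001, 0.009, 0.01, -0.017, -0.0, 1.0], [0.002, 0.001, 0.009, 0.01, -0.017, -0.0, 1.0]]
```

View pics/s13.png

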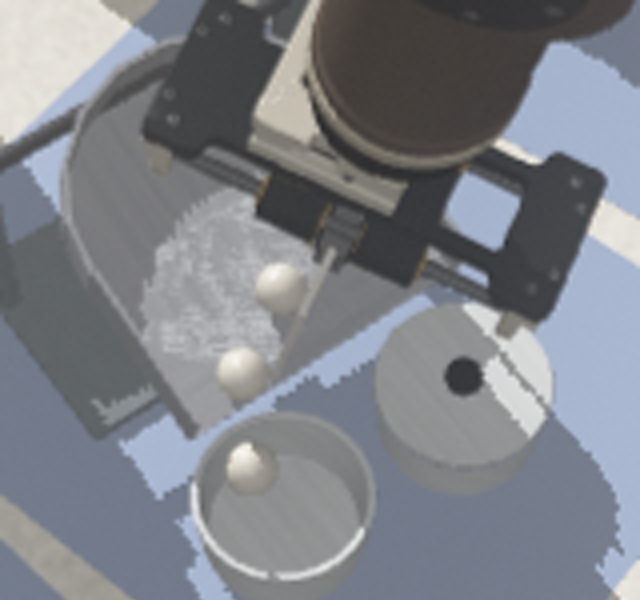

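Call:
play_rows:
  rows:
    - [0.002,0.001,0.012,0.014,-0.025,0,1]
    - [0.002,0.001,0.01,0.01,-0.017,0,1]
    - [0,0,0.003,0,0,0,1]

```text
clock: 11.9
position: [0.5421, -0.0022, 0.1185]
ee_rot: [-2.994, -0.443, 0.361]
force: [0.7, 0.4, 1.6]
width: 0.15
```

Run:
```python
from h import *
plan(*pose(.36,-.002),1,n=1)
cv2.imwrite('pics/s14.png',cv2.resize(get_image('scene')[190:350,240:400],None,fx=4,fy=4,interpolation=cv2.INTER_CUBIC)[:600])
```

```text
t 11.9 pos [ 0.5421 -0.0022  0.1185] dist 0.001 ang 0.0053 F [0.68 0.44 1.6 ] w 0.15 rows 1
[[-0.0, -0.003, -0.006, 0.005, -0.009, -0.004, 1.0]]
```

View pics/s14.png

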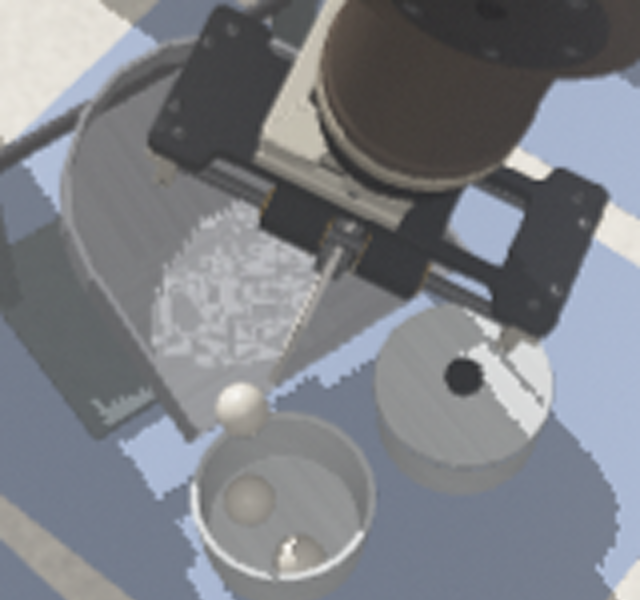

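Two balls are in the jar and the third is dropping over the edge. I'll hold, then look.

Call:
play_rows:
  rows:
    - [0,0,0,0,0,0,1]
    - [0,0,0,0,0,0,1]
    - [0,0,0,0,0,0,1]

```text
clock: 12.25
position: [0.5422, -0.0022, 0.1191]
ee_rot: [-2.995, -0.443, 0.359]
force: [1.3, -0.7, 2.2]
width: 0.152
```

Run:
```python
from h import *
plan(*pose(.36,-.002),1,n=1)
step(.34,.26)
cv2.imwrite('pics/s15.png',cv2.resize(get_image('scene')[190:350,240:400],None,fx=4,fy=4,interpolation=cv2.INTER_CUBIC)[:600])
```

```text
t 12.25 pos [ 0.5422 -0.0022  0.1191] dist 0.0006 ang 0.0069 F [ 1.33 -0.73  2.23] w 0.152 rows 1
[[0.0, -0.003, -0.002, 0.007, -0.011, -0.003, 1.0]]
t 12.25 F [ 1.33 -0.73  2.23] w 0.152
[[-0.004, -0.006, -0.021, -0.013, 0.023, -0.003, 1.0], [-0.004, -0.003, -0.019, -0.02, 0.035, 0.0, 1.0], [-0.004, -0.003, -0.019, -0.02, 0.035, -0.0, 1.0], [-0.004, -0.003, -0.019, -0.02, 0.035, 0.0, 1.0], [-0.004, -0.003, -0.019, -0.02, 0.035, 0.0, 1.0]]
```

View pics/s15.png

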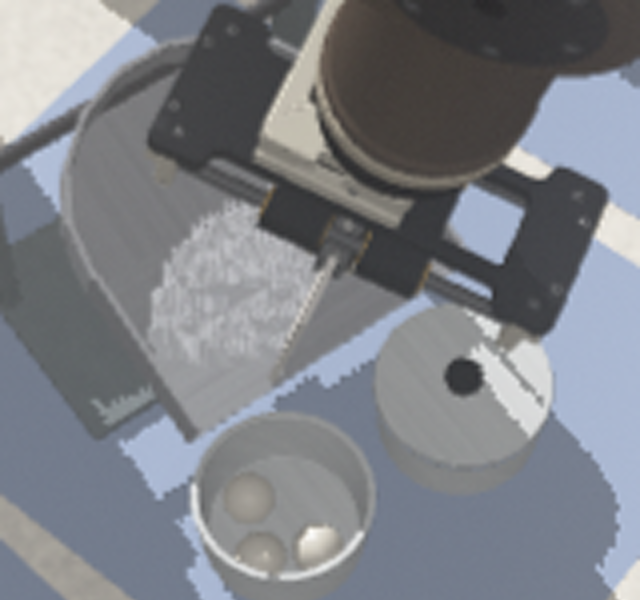

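Call:
play_rows:
  rows:
    - [-0.004,-0.004,-0.02,-0.018,0.03,0,1]
    - [-0.006,-0.004,-0.028,-0.03,0.052,0,1]
    - [-0.006,-0.004,-0.028,-0.03,0.052,0,1]
    - [-0.006,-0.004,-0.028,-0.03,0.052,0,1]
    - [-0.006,-0.004,-0.028,-0.03,0.052,0,1]

```text
clock: 12.8
position: [0.5408, -0.0017, 0.1409]
ee_rot: [-3.067, -0.454, 0.153]
force: [1.1, -0.8, 1.4]
width: 0.151
```

Run:
```python
from h import *
for t in (.18,.22,.26): plan(*pose(t,0),1,n=1)
step(.19,.05)
```

```text
t 12.8 pos [ 0.5408 -0.0017  0.1409] dist 0.0064 ang 0.0253 F [ 1.06 -0.79  1.4 ] w 0.151 rows 1
[[-0.007, -0.006, -0.042, -0.023, 0.045, -0.003, 1.0]]
t 12.8 pos [ 0.5408 -0.0017  0.1409] dist 0.0008 ang 0.015 F [ 1.06 -0.79  1.4 ] w 0.151 rows 1
[[0.002, -0.001, -0.005, 0.017, -0.024, -0.003, 1.0]]
t 12.8 pos [ 0.5408 -0.0017  0.1409] dist 0.0052 ang 0.0549 F [ 1.06 -0.79  1.4 ] w 0.151 rows 1
[[0.01, 0.003, 0.033, 0.057, -0.094, -0.003, 1.0]]
t 12.8 F [ 1.06 -0.79  1.4 ] w 0.151
[[-0.005, -0.005, -0.019, -0.013, 0.028, -0.003, 1.0], [-0.008, -0.005, -0.032, -0.035, 0.061, 0.0, 1.0], [-0.008, -0.005, -0.032, -0.035, 0.061, 0.0, 1.0], [-0.008, -0.005, -0.032, -0.035, 0.061, 0.0, 1.0], [-0.008, -0.005, -0.032, -0.035, 0.061, -0.0, 1.0]]
```

Call:
play_rows:
  rows:
    - [-0.007,-0.005,-0.028,-0.025,0.045,0,1]
    - [-0.008,-0.005,-0.032,-0.035,0.06,0,1]
    - [-0.008,-0.005,-0.032,-0.035,0.06,0,1]
    - [-0.008,-0.005,-0.032,-0.035,0.06,0,1]
    - [-0.007,-0.004,-0.028,-0.03,0.05,0,1]

```text
clock: 13.3
position: [0.5341, 0.0002, 0.1676]
ee_rot: [3.077, 0.458, 0.1]
force: [0.5, 0.1, 1.6]
width: 0.152
```

Run:
```python
from h import *
plan(*pose(.0,.0),1,n=1)
plan(*pose(.0,.05),1,n=3)
```

```text
t 13.3 pos [5.341e-01 2.000e-04 1.676e-01] dist 0.0048 ang 0.0295 F [0.47 0.13 1.63] w 0.152 rows 1
[[-0.004, -0.001, -0.032, -0.024, 0.054, 0.0, 1.0]]
t 13.3 pos [5.341e-01 2.000e-04 1.676e-01] dist 0.0547 ang 0.0295 F [0.47 0.13 1.63] w 0.152 rows 3
[[-0.004, -0.002, -0.122, -0.008, 0.018, 0.0, 1.0], [-0.003, -0.001, -0.122, -0.008, 0.018, 0.0, 1.0], [-0.002, -0.001, -0.122, -0.008, 0.018, 0.0, 1.0]]
```

Call:
play_rows:
  rows:
    - [-0.004,-0.001,-0.035,-0.024,0.054,0,1]
    - [0,0,-0.03,0,0,0,1]
    - [0,0,-0.08,0,0,0,1]
    - [0,0,-0.2,0,0,0,1]
    - [0,0,-0.3,0,0,0,1]

```text
clock: 13.8
position: [0.5173, 0.0024, 0.2636]
ee_rot: [3.066, 0.462, 0.132]
force: [1.1, -0.8, -1.0]
width: 0.147
```

Run:
```python
from h import *
plan(np.array([.5,.20,.29]),down(.05),1,show=20)
cv2.imwrite('pics/s16.png',cv2.resize(get_image('scene')[170:370,200:400],None,fx=3,fy=3,interpolation=cv2.INTER_CUBIC))
```

```text
t 13.8 pos [0.5173 0.0024 0.2636] dist 0.2001 ang 0.2657 F [ 1.12 -0.83 -1.01] w 0.147 rows 5
[[0.059, -0.257, -0.044, 0.016, -0.034, 0.1, 1.0], [0.045, -0.26, -0.042, 0.016, -0.034, 0.1, 1.0], [0.031, -0.262, -0.041, 0.016, -0.034, 0.1, 1.0], [0.018, -0.263, -0.039, 0.016, -0.034, 0.1, 1.0], [0.004, -0.264, -0.037, 0.016, -0.034, 0.1, 1.0]]
```

View pics/s16.png

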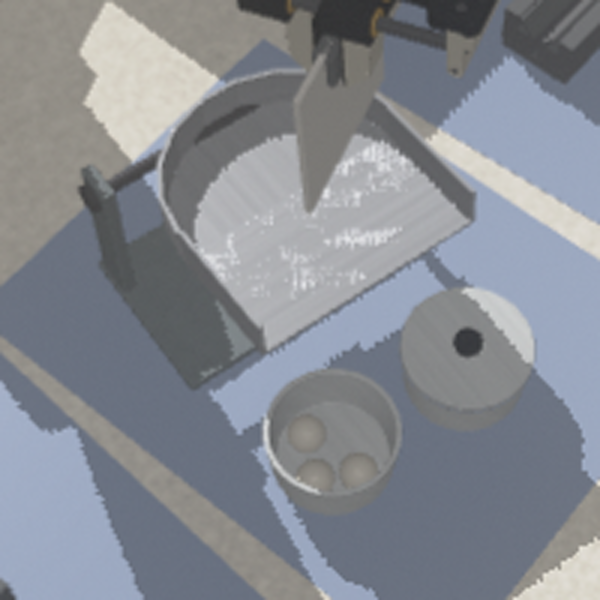

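Call:
play_rows:
  rows:
    - [0.06,-0.257,-0.044,0.016,-0.034,0.1,1]
    - [0.045,-0.26,-0.042,0.016,-0.034,0.1,1]
    - [0.03,-0.26,-0.04,0.016,-0.034,0.1,1]
    - [0.018,-0.26,-0.04,0.016,-0.034,0.1,1]
    - [0.004,-0.26,-0.037,0.016,-0.034,0.1,1]

```text
clock: 14.35
position: [0.5066, 0.1999, 0.3047]
ee_rot: [3.14, 0.042, 0.018]
force: [0.7, -0.8, -0.6]
width: 0.147
```

Run:
```python
from h import *
plan(np.array([.4869,.318,.20]),down(0.),1,show=20)
```

```text
t 14.35 pos [0.5066 0.1999 0.3047] dist 0.159 ang 0.029 F [ 0.7  -0.76 -0.57] w 0.147 rows 4
[[-0.03, -0.198, 0.174, 0.001, -0.006, 0.013, 1.0], [-0.03, -0.198, 0.174, 0.001, -0.006, 0.013, 1.0], [-0.031, -0.197, 0.174, 0.001, -0.006, 0.013, 1.0], [-0.032, -0.197, 0.174, 0.001, -0.006, 0.013, 1.0]]
```

Call:
play_rows:
  rows:
    - [-0.03,-0.2,0.174,0,-0.006,0.013,1]
    - [-0.03,-0.2,0.174,0,-0.006,0.013,1]
    - [-0.03,-0.2,0.174,0,-0.006,0.013,1]
    - [-0.03,-0.18,0.16,0,-0.006,0.013,1]
    - [0,0,0,0,0,0,1]

```text
clock: 14.85
position: [0.4863, 0.3294, 0.203]
ee_rot: [-3.136, -0.005, 0.001]
force: [-0.4, -0.4, -1.4]
width: 0.149
```

Run:
```python
from h import *
plan(np.array([.4869,.318,.11]),down(0.),1,n=5,show=20)
```

```text
t 14.85 pos [0.4863 0.3294 0.203 ] dist 0.0937 ang 0.0066 F [-0.4  -0.38 -1.36] w 0.149 rows 5
[[0.001, 0.016, 0.124, -0.002, 0.0, 0.001, 1.0], [0.001, 0.016, 0.124, -0.002, 0.0, 0.001, 1.0], [0.001, 0.016, 0.124, -0.002, 0.0, 0.001, 1.0], [0.001, 0.015, 0.124, -0.002, 0.0, 0.001, 1.0], [0.001, 0.015, 0.124, -0.002, 0.0, 0.001, 1.0]]
```

Call:
play_rows:
  rows:
    - [0,0.02,0.124,0,0,0,1]
    - [0,0.02,0.124,0,0,0,1]
    - [0,0.015,0.12,0,0,0,1]
    - [0,0.01,0.1,0,0,0,1]
    - [0,0,0,0,0,0,1]

```text
clock: 15.35
position: [0.4881, 0.32, 0.1331]
ee_rot: [-3.135, -0.005, 0.001]
force: [-0.5, -0.1, -1.0]
width: 0.149
```

Run:
```python
from h import *
plan(np.array([.4869,.318,.09]),down(0.),1,n=3,show=20)
im=get_image('wrist');cv2.imwrite('pics/w17.png',im)
```

```text
t 15.35 pos [0.4881 0.32   0.1331] dist 0.0432 ang 0.0078 F [-0.53 -0.1  -1.03] w 0.149 rows 3
[[-0.003, 0.005, 0.096, -0.005, 0.0, 0.002, 1.0], [-0.003, 0.005, 0.096, -0.005, 0.0, 0.002, 1.0], [-0.003, 0.005, 0.096, -0.005, 0.0, 0.002, 1.0]]
```

View pics/w17.png

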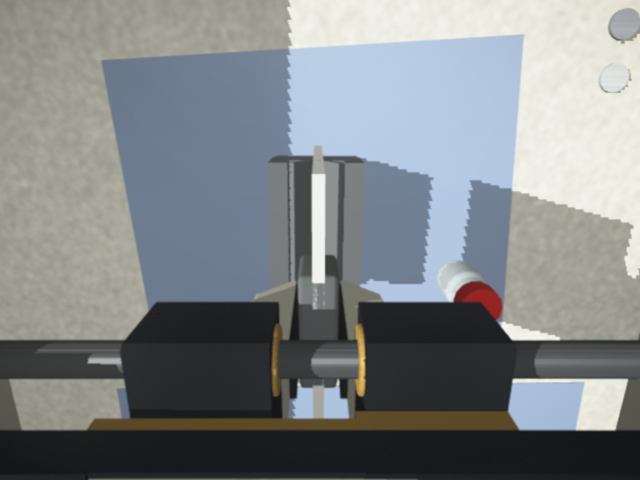

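Call:
play_rows:
  rows:
    - [-0.004,0.005,0.1,-0.005,0,0.002,1]
    - [-0.004,0.005,0.1,-0.005,0,0.002,1]
    - [-0.003,0.005,0.06,-0.005,0,0.002,1]
    - [0,0,0,0,0,0,1]

```text
clock: 15.8
position: [0.4882, 0.3193, 0.0943]
ee_rot: [-3.14, 0.001, -0.005]
force: [0.0, 0.1, -0.3]
width: 0.149
```

Run:
```python
from h import *
plan(np.array([.4869,.318,.065]),down(0.),1,n=4,show=20)
```

```text
t 15.8 pos [0.4882 0.3193 0.0943] dist 0.0294 ang 0.004 F [ 0.03  0.12 -0.33] w 0.149 rows 4
[[-0.002, 0.002, 0.049, -0.001, -0.002, -0.0, 1.0], [-0.002, 0.002, 0.049, -0.001, -0.002, -0.0, 1.0], [-0.002, 0.002, 0.049, -0.001, -0.002, -0.0, 1.0], [-0.002, 0.002, 0.049, -0.001, -0.002, -0.0, 1.0]]
```

Call:
play_rows:
  rows:
    - [-0.006,0.002,0.05,-0.001,-0.002,0,1]
    - [-0.005,0.002,0.05,-0.001,-0.002,0,1]
    - [-0.003,0.002,0.04,0,-0.001,0,1]
    - [0,0,0.03,0,0,0,1]

```text
clock: 16.2
position: [0.4862, 0.3192, 0.0675]
ee_rot: [-3.14, 0.0, -0.003]
force: [-0.0, 0.2, -1.6]
width: 0.147
```

Run:
```python
from h import *
plan(np.array([.4869,.318,.0485]),down(0.),1,n=3,show=20)
```

```text
t 16.2 pos [0.4862 0.3192 0.0675] dist 0.0191 ang 0.0024 F [-0.01  0.21 -1.65] w 0.147 rows 3
[[0.001, 0.003, 0.042, -0.001, -0.001, -0.0, 1.0], [0.001, 0.003, 0.042, -0.001, -0.001, -0.0, 1.0], [0.001, 0.003, 0.042, -0.001, -0.001, -0.0, 1.0]]
```

Call:
play_rows:
  rows:
    - [0.003,0.002,0.04,0,0,0,1]
    - [0.001,0,0.04,0,0,0,1]
    - [0,0,0.03,0,0,0,1]
    - [0,0,0.01,0,0,0,1]

```text
clock: 16.6
position: [0.4874, 0.319, 0.0484]
ee_rot: [-3.14, 0.001, -0.004]
force: [-3.5, -6.3, 23.8]
width: 0.145
```

Run:
```python
from h import *
plan(np.array([.4869,.318,.0485]),down(0.),1,n=1,show=20)
```

```text
t 16.6 pos [0.4874 0.319  0.0484] dist 0.0011 ang 0.003 F [-3.52 -6.28 23.76] w 0.145 rows 1
[[-0.003, 0.007, -0.001, -0.003, -0.005, -0.001, 1.0]]
```

Call:
play_rows:
  rows:
    - [-0.002,0.002,-0.004,0,0,0,1]
    - [0,0,0,0,0,0,-1]
    - [0,0,0,0,0,0,-1]
    - [0,0,0,0,0,0,-1]
    - [0,0,0,0,0,0,-1]

```text
clock: 17.1
position: [0.4875, 0.3192, 0.0493]
ee_rot: [-3.139, 0.001, -0.005]
force: [0.7, 0.7, -0.7]
width: 0.449
```

Run:
```python
from h import *
o=observe();print(o['position'],o['force'],o['width'],o['ee_rot'])
im=get_image('wrist');cv2.imwrite('pics/w18.png',im)
```

```text
[0.48748093 0.31917343 0.04932051] [ 0.74604496  0.68662127 -0.73145875] 0.4487180909605812 [-3.13910636e+00  7.39743095e-04 -5.37078408e-03]
```

View pics/w18.png

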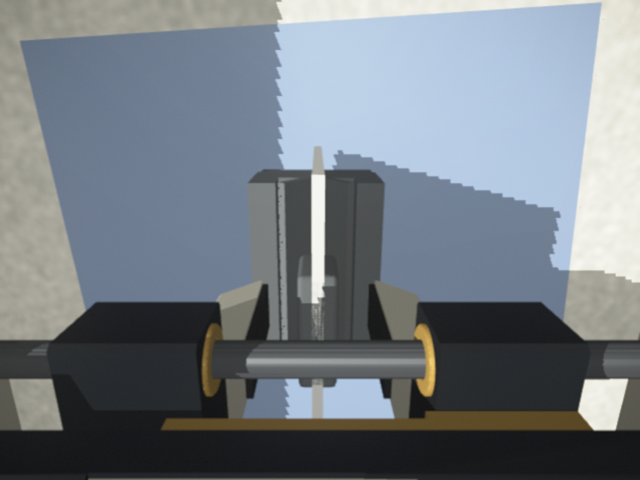

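Card stands in the slot and is released. I'll rise straight up.

Call:
play_rows:
  rows:
    - [0,0,-0.1,0,0,0,-1]
    - [0,0,-0.25,0,0,0,-1]
    - [0,0,-0.3,0,0,0,-1]
    - [0,0,-0.3,0,0,0,-1]
    - [0,0,-0.3,0,0,0,-1]

```text
clock: 17.65
position: [0.4834, 0.3163, 0.2406]
ee_rot: [3.139, 0.003, -0.011]
force: [0.6, 1.1, -0.2]
width: 0.928
```

Call:
play_rows:
  rows:
    - [0,-0.1,-0.1,0,0,0,-1]
    - [0,0,0,0,0,0,-1]
    - [0,0,0,0,0,0,-1]
    - [0,0,0,0,0,0,-1]
    - [0,0,0,0,0,0,-1]

```text
clock: 18.15
position: [0.484, 0.3324, 0.2641]
ee_rot: [-3.139, -0.004, -0.001]
force: [-1.0, 0.4, 0.8]
width: 0.996
```

Run:
```python
from h import *
o=observe();print(o['clock'],o['position'],o['width'],abs(o['dq']).max())
cv2.imwrite('pics/s19.png',get_image('scene')); cv2.imwrite('pics/t19.png',get_image('top'));cv2.imwrite('pics/w19.png',get_image('wrist'))
```

```text
18.15 [0.48396335 0.3323966  0.26407125] 0.9964034632049582 0.017280704756178294
```

View pics/s19.png

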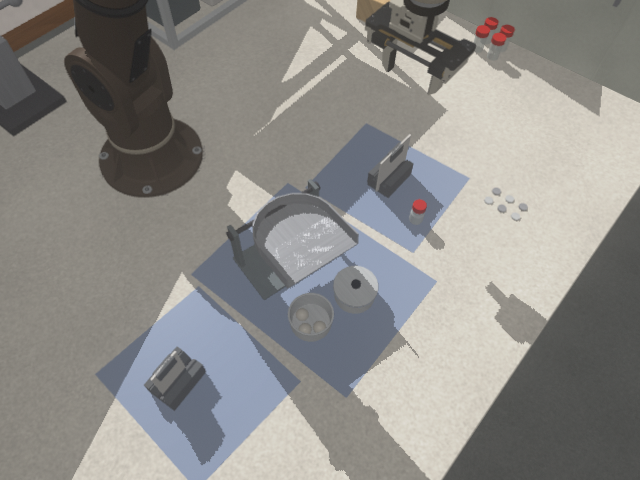

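View pics/t19.png

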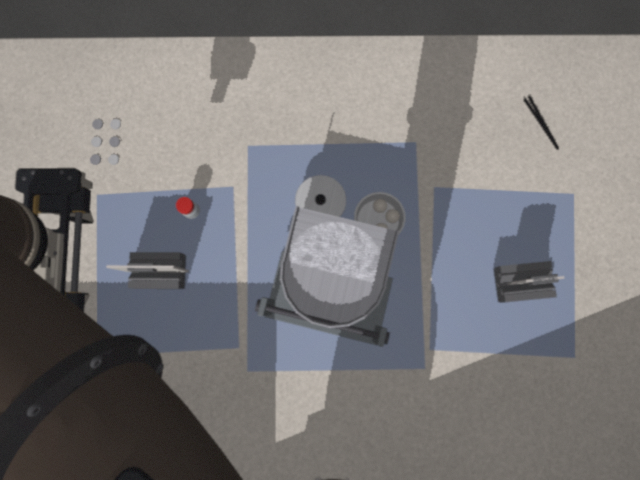

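View pics/w19.png

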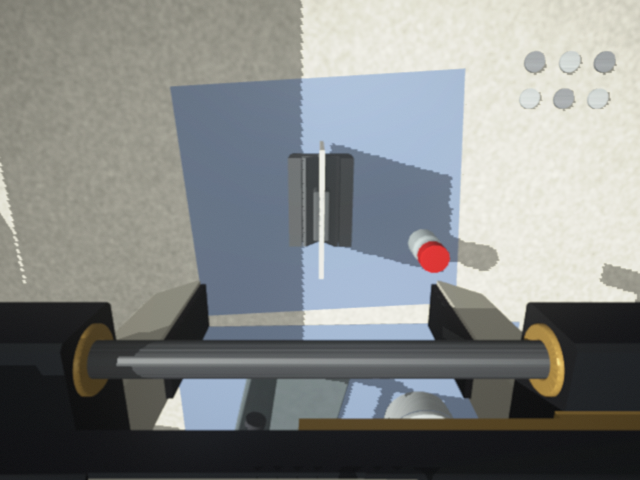

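```bash
python3 -c "
from cell import *
print(sign_off())"
```

```text
the job is handed in; nothing more can be done
None
```

The job is done and handed in at about 18 s of the 58 s allowed. I took the long card from the left rest and held it at about 30° across the bowl, with a gap of about 51 mm on the open jar's side. I then pressed the bowl to about 0.36 rad, eased it back up and stood the card in its rest again.

**Last checks:**
- **Balls and bowl:** The final pictures show all three balls in the open jar, and the bowl empty and back at rest.
- **Card:** The long card stands in its slot, and the gripper is open and clear.
- **Other objects:** By eye in the before and after pictures, the closed jar, short card and vial are where they were.

**What went wrong or disagreed:**
- **First grasp:** It closed on nothing, just above the bar. The real fingertips sit about 30 mm behind the reported TCP. I saw the width fall to about zero, went lower and gripped the bar at 13.7 mm. The card did not move in between.
- **Seating the card:** Putting it back pressed on the slot floor with about 24 N for a moment, and I backed off before releasing.
- **Camera readings:** The scene camera differed from the other two by about 3 mm.

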